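# Line up zirconia discs in the row gauge and check them with its jaw

### The job

Get the row gauge ready: lay the grey shade guide lengthwise on the blue felt pad and slide the gauge's jaw fully open. With the jaw open, nudge all the zirconia discs into one straight row, flat against the rail and edge to edge with no gaps, starting at the fixed anvil. Then gently slide the jaw shut until it squeezes the whole row against the anvil, slide it fully open again, and leave the row straight and closed up, with the other things on the bench where they are.

Things in the scene. Friction and masses are not known exactly. Their poses are not given: they have to be found in the camera images.
- gauge: Row gauge fixed to the bench: aluminium rail 540 mm long along its y, 26 mm high, with a flush dark lane strip (no lip) 100 mm wide before it. Origin on the bench at the foot of the rail's front face (towards the robot); x points away from the robot through the rail, z up. Lane: x = -100 to 0 mm. A disc against the rail has its centre at x = -49 mm.
- anvil: Fixed steel anvil across the lane at the gauge's +y end, 70 mm long (along x, from -72 to -2 mm), 22 mm thick, 32 mm high. Origin on the bench, on its flat face towards the discs (that face looks to -y), at the rail's front face: gauge y = +200 mm.
- jaw: Sliding jaw: brass block across the lane, 90 mm long (gauge x -93 to -3 mm), 24 mm thick, 4 to 32 mm above the bench, with a red tab on top. Origin at bench height at the rail's front face, on the block's face towards the discs (+y). Slides along gauge y only: origin at y = -245 mm fully open, (200 - 98 n) mm shut on n discs, +35 mm at most. About 1.5 N friction; stays where left.
- jaw_tab (a point): Grip point of the jaw's red upright tab: 36 mm long (gauge x), 14 mm thick (gauge y), from 32 to 82 mm above the bench; this point is on its centre plane, 68 mm above the bench. Pinch across its thickness from above.
- slot1 (a point): Point on the bench in the lane where the centre of disc number 1 of the row, counted from the anvil, belongs (49 mm from the rail, 49 mm from the anvil face).
- slot2 (a point): Point on the bench in the lane where the centre of disc number 2 of the row, counted from the anvil, belongs (49 mm from the rail, 147 mm from the anvil face).
- slot3 (a point): Point on the bench in the lane where the centre of disc number 3 of the row, counted from the anvil, belongs (49 mm from the rail, 245 mm from the anvil face).
- slot4 (a point): Point on the bench in the lane where the centre of disc number 4 of the row, counted from the anvil, belongs (49 mm from the rail, 343 mm from the anvil face).
- disc1: Loose cream-white zirconia disc with a blue ring on its top, 98 mm diameter, 18 mm thick, 0.36 kg, lying flat; too wide to grasp, to be pushed at its edge. Origin at the centre of its underside. May be absent.
- disc2: Loose cream-white zirconia disc with a green ring on its top, 98 mm diameter, 18 mm thick, 0.36 kg, lying flat; too wide to grasp, to be pushed at its edge. Origin at the centre of its underside. May be absent.
- disc3: Loose cream-white zirconia disc with a yellow ring on its top, 98 mm diameter, 18 mm thick, 0.36 kg, lying flat; too wide to grasp, to be pushed at its edge. Origin at the centre of its underside. May be absent.
- disc4: Loose cream-white zirconia disc with a red ring on its top, 98 mm diameter, 18 mm thick, 0.36 kg, lying flat; too wide to grasp, to be pushed at its edge. Origin at the centre of its underside. May be absent.
- guide: Grey plastic shade guide bar, 120 mm (its x) by 34 mm (its y) by 28 mm high, with a row of small tooth tabs along the middle of its top up to 41 mm. Lies in the gauge's lane at the start. Origin at the centre of its underside.
- pad: Blue felt pad fixed to the bench, 180 mm (its x) by 110 mm (its y), 6 mm thick. Origin at the centre of its underside.
- jar: Bystander: small closed jar, 52 mm diameter, 60 mm high. Origin at the centre of its underside.
- marker: Bystander: white and blue marker, 130 mm (its x) by 16 by 16 mm. Origin at the centre of its underside.
- frame_ring: Bystander: milled-out disc, a cream ring 98 mm outside, 80 mm inside diameter, 16 mm high, open in the middle. Origin at the centre of its underside.
- block: Bystander: white ceramic block 50 by 35 by 22 mm. Origin at the centre of its underside.
- brush: Bystander: small bench brush lying along its x.
- pot: Bystander: white ceramic cup, 72 mm diameter, 70 mm high. Origin at the centre of its underside.
- wax_ring: Bystander: amber ring, 90 mm outside diameter, 14 mm high. Origin at the centre of its underside.
Mind the look-alikes: they are no part of the job. Leave any pink or turquoise look-alike of the disc2 alone.

How it is judged:
On the way, in this order (a step that is already met when the one before it is completed fails the run):
1. shade guide on the pad, jaw open, and the discs in a row along the rail from the anvil, by nudging (x of guide in the frame of pad between -0.035 and 0.035 m and y of guide in the frame of pad between -0.035 and 0.035 m and z of guide in the frame of pad between 0.002 and 0.012 m and angle between the x axis of guide and the x axis of pad, either way round below 0.3 rad and angle between guide's own z axis and vertical below 0.1 rad and linear speed of each of guide, disc1, disc2, disc3, disc4 below 0.03 m/s and y of jaw in the frame of gauge below -0.233 m and (horizontal distance between disc1 and slot1 below 0.015 m or horizontal distance between disc1 and slot2 below 0.015 m or horizontal distance between disc1 and slot3 below 0.015 m or horizontal distance between disc1 and slot4 below 0.015 m) and x of each of disc1, disc2, disc3, disc4 in the frame of gauge above -0.055 m and angle between each of disc1, disc2, disc3, disc4's own z axis and vertical below 0.05 rad and z of each of disc1, disc2, disc3, disc4 in the frame of gauge below 0.006 m and (horizontal distance between disc2 and slot1 below 0.015 m or horizontal distance between disc2 and slot2 below 0.015 m or horizontal distance between disc2 and slot3 below 0.015 m or horizontal distance between disc2 and slot4 below 0.015 m) and (horizontal distance between disc3 and slot1 below 0.015 m or horizontal distance between disc3 and slot2 below 0.015 m or horizontal distance between disc3 and slot3 below 0.015 m or horizontal distance between disc3 and slot4 below 0.015 m) and (horizontal distance between disc4 and slot1 below 0.015 m or horizontal distance between disc4 and slot2 below 0.015 m or horizontal distance between disc4 and slot3 below 0.015 m or horizontal distance between disc4 and slot4 below 0.015 m) and horizontal distance between any of disc1, disc2, disc3, disc4 and slot1 below 0.015 m and ((not (horizontal distance between disc1 and slot2 below 0.015 m) and not (horizontal distance between disc2 and slot2 below 0.015 m) and not (horizontal distance between disc3 and slot2 below 0.015 m) and not (horizontal distance between disc4 and slot2 below 0.015 m)) or horizontal distance between any of disc1, disc2, disc3, disc4 and slot1 below 0.015 m) and ((not (horizontal distance between disc1 and slot3 below 0.015 m) and not (horizontal distance between disc2 and slot3 below 0.015 m) and not (horizontal distance between disc3 and slot3 below 0.015 m) and not (horizontal distance between disc4 and slot3 below 0.015 m)) or horizontal distance between any of disc1, disc2, disc3, disc4 and slot2 below 0.015 m) and ((not (horizontal distance between disc1 and slot4 below 0.015 m) and not (horizontal distance between disc2 and slot4 below 0.015 m) and not (horizontal distance between disc3 and slot4 below 0.015 m) and not (horizontal distance between disc4 and slot4 below 0.015 m)) or horizontal distance between any of disc1, disc2, disc3, disc4 and slot3 below 0.015 m)), for 0.3 s.
2. jaw shut on the row: jaw and anvil both feel the discs ((contact force between jaw and disc1 above 2 N or contact force between jaw and disc2 above 2 N or contact force between jaw and disc3 above 2 N or contact force between jaw and disc4 above 2 N) and (contact force between anvil and disc1 above 2 N or contact force between anvil and disc2 above 2 N or contact force between anvil and disc3 above 2 N or contact force between anvil and disc4 above 2 N)), for 0.2 s.
At the end, for the whole second after the job is handed in: Guide along the pad (35 mm, 0.3 rad), jaw within 12 mm of open, discs flat and still, within 6 mm of the rail and 8 mm of their places in a gapless row from the anvil (15 mm before the jaw is first shut). Shut: jaw and anvil each press a disc with over 2 N (x of guide in the frame of pad between -0.035 and 0.035 m and y of guide in the frame of pad between -0.035 and 0.035 m and z of guide in the frame of pad between 0.002 and 0.012 m and angle between the x axis of guide and the x axis of pad, either way round below 0.3 rad and angle between guide's own z axis and vertical below 0.1 rad and linear speed of each of guide, disc1, disc2, disc3, disc4 below 0.03 m/s and y of jaw in the frame of gauge below -0.233 m and (horizontal distance between disc1 and slot1 below 0.008 m or horizontal distance between disc1 and slot2 below 0.008 m or horizontal distance between disc1 and slot3 below 0.008 m or horizontal distance between disc1 and slot4 below 0.008 m) and x of each of disc1, disc2, disc3, disc4 in the frame of gauge above -0.055 m and angle between each of disc1, disc2, disc3, disc4's own z axis and vertical below 0.05 rad and z of each of disc1, disc2, disc3, disc4 in the frame of gauge below 0.006 m and (horizontal distance between disc2 and slot1 below 0.008 m or horizontal distance between disc2 and slot2 below 0.008 m or horizontal distance between disc2 and slot3 below 0.008 m or horizontal distance between disc2 and slot4 below 0.008 m) and (horizontal distance between disc3 and slot1 below 0.008 m or horizontal distance between disc3 and slot2 below 0.008 m or horizontal distance between disc3 and slot3 below 0.008 m or horizontal distance between disc3 and slot4 below 0.008 m) and (horizontal distance between disc4 and slot1 below 0.008 m or horizontal distance between disc4 and slot2 below 0.008 m or horizontal distance between disc4 and slot3 below 0.008 m or horizontal distance between disc4 and slot4 below 0.008 m) and horizontal distance between any of disc1, disc2, disc3, disc4 and slot1 below 0.008 m and ((not (horizontal distance between disc1 and slot2 below 0.008 m) and not (horizontal distance between disc2 and slot2 below 0.008 m) and not (horizontal distance between disc3 and slot2 below 0.008 m) and not (horizontal distance between disc4 and slot2 below 0.008 m)) or horizontal distance between any of disc1, disc2, disc3, disc4 and slot1 below 0.008 m) and ((not (horizontal distance between disc1 and slot3 below 0.008 m) and not (horizontal distance between disc2 and slot3 below 0.008 m) and not (horizontal distance between disc3 and slot3 below 0.008 m) and not (horizontal distance between disc4 and slot3 below 0.008 m)) or horizontal distance between any of disc1, disc2, disc3, disc4 and slot2 below 0.008 m) and ((not (horizontal distance between disc1 and slot4 below 0.008 m) and not (horizontal distance between disc2 and slot4 below 0.008 m) and not (horizontal distance between disc3 and slot4 below 0.008 m) and not (horizontal distance between disc4 and slot4 below 0.008 m)) or horizontal distance between any of disc1, disc2, disc3, disc4 and slot3 below 0.008 m)); the robot touches nothing.
It fails at once if the discs are crushed in the gauge (over 60 N) (contact force between anvil and anything else above 60 N).
It fails at once if a bystander is pushed more than 40 mm away (distance of any of jar, marker, frame_ring, block, brush, pot, wax_ring from where it was at the start of the episode above 0.04 m).
It fails at once if the jar or the cup is tipped over (angle between any of jar, pot's own z axis and vertical above 0.6 rad).
Of disc1, disc2, disc3, disc4 only 3 to 4 are there at a start; the rules pass over those that are not, and their reading is None.
At some moment in a run one of disc1, disc2, disc3, disc4 may be knocked a few centimetres aside while the robot is not near it.
Once in a run the grip may slacken for a moment while it holds something.
It also fails if it takes over 192 s, if anything falls off the work surface, if the arm or the gripper's body presses on something with over 40 N, if the wrist force passes 120 N, or if a joint passes its speed limit or range.

### The arm

A 6-joint arm with a two-finger parallel gripper is mounted at the origin on the work surface. World frame = base frame: x ahead of the robot, y to its left, z up, the work surface at z = 0. Lengths are in m, angles in rad, forces in N, time in s.
With the tool pointing down it reaches from about 0.3 to 0.775 m from the base axis. Payload 14.6 kg.
Tool frame: the origin (TCP) lies at the very end of the fingers, on their centre line; the grasp point (between the pads) lies 19 mm behind it; z points along the fingers, y is the line along which they close (so a half turn about z gives the same grasp; the last joint's range is limited). The gripper opens to 94 mm and grips with 3 to 60 N. Pads are 16 mm wide; open, the fingers measure 119 mm over their backs; the gripper's body (75 mm by 177 mm) begins 78 mm behind the grasp point.
Start: joints at [1.143, 0.3, 1.521, -0, 1.321, -0.067], TCP at [0.194, 0.515, 0.205] pointing down, gripper open.
Joint ranges: [-3.03, 3.03], [-0.79, 2.21], [0.23, 2.52], [-1.04, 4.18], [0, 3.07], [-2.55, 2.55]. Speed limits (rad/s): [2.22, 2.22, 2.57, 3.14, 3.14, 3.14].

### API

Orientations are given as [roll, pitch, yaw] about the fixed x, y, z axes, in that order (R = Rz(yaw) Ry(pitch) Rx(roll)).
In Python, from station import ctrl gives the robot as it stands. The module is installed in compiled form; this text tells all that it offers.
- The arm moves only by the tool step_arm, never from a script. Its argument "deltas" is a list of rows, each an object with "dp": the shift along the tool's x, y, z scaled (see below), a list of three; "twist": the turn about the tool's z scaled (see below). In form: [{"dp": [tx, ty, tz], "twist": twist}, ...]. A call has 1 to 12 rows; each row shifts and turns the commanded pose from where the row before left it, along the tool's axes as they then stand; what a row does not reach is not made up. The controller multiplies each number of a shift by 0.04 m and each number of a turn by 4 degrees. A row lasts 1/10 s, in which the tool goes at most 50 mm and 8.59 degrees, less where a joint would pass 70% of its speed; a pose out of reach is approached as far as the arm can. A call with a number of a shift or a turn outside -1 to 1 is refused whole. A call with a gripper value outside its range is refused whole. "gripper" is the opening, from -1 (shut) to 1 (fully open), set as the call begins (left out, the last holds). The fingers move at their own pace and stop on an object; "squeeze" is the grip in N (left out, the last holds). Time passes only in rows, so rows that do not move let the fingers close. It gives the time, the measured TCP pose, the force, the opening and the grip force at its end, in the units of the state.
- ctrl.get_obs(): the state, without advancing time (a new reading comes with each control period).
- ctrl.camera(name): name is "scene" or "top" or "wrist"; returns (picture, depth): 420x560x3 uint8, red, green, blue; 420x560 float32, m along the optical axis (not along the pixel's ray), 0 where there is no reading.
- ctrl.get_calibration(name): a dict with "fx", "fy", "cx", "cy" (pixels), "world_to_cam" (4x4, takes a point from world to camera coordinates); the wrist camera has in their place "hand_eye" (4x4, takes a point from camera to tool coordinates, whose origin is the TCP and whose axes are the flange's). Camera axes: x right, y down, z forward; pixel columns grow to the right and rows downward; lengths in m; the calibration is good to about 2 mm. A picture is of the moment at which its call begins: read the wrist's pose just before it. get_calibration takes no time and is no camera call.
- ctrl.hand_in(): hands the job in; it is judged then, once.
Trained networks look in the newest picture that a camera, given by its name, has taken for a name from the list of things; names that differ only in an ending like _2 or _b are one class to them, and where a whole thing is asked for, a point or a joint stands for the part that bears it (a point fixed in the world has none). Each returns a list of dicts, best first, with "conf" (0 to 1); they miss things now and then, are a little off and sometimes report something else, mostly with a low value. They report only what shows in the picture. A call takes as long as a camera call. They do not tell look-alikes from the thing itself.
- ctrl.spot_in(camera, label): "rect" ([left, top, right, bottom] as shares, 0 to 1, of the picture: columns of its width, rows of its height, round what is visible of it).
- ctrl.cut_out(camera, label): "pixels" (420x560 bool, what is visible of it) and "rect" ([left, top, right, bottom] as shares, 0 to 1, of the picture: columns of its width, rows of its height, round what is visible of it).
The state is a dict: "time_s": time; "qpos": joint angles; "joint_vel": joint speeds; "tau": joint torques, N m; "ee_pos": TCP position; "eef_rot": TCP orientation; "force": force on the tool from outside, world axes, zero at the start; "moment": the same for the moment, N m; "grip_width": finger opening in m; "grip_force": force on a finger pad.
Only numpy, scipy, OpenCV 4.12 (cv2) and the standard library are available. Lean on these libraries where they do the work, as an engineer would, in place of code of your own. Each camera call takes 0.05 s, during which the arm holds its last target. There are 200 camera calls.

## Working session

There is one attempt and no reset: what is moved stays moved. The work goes in short steps, Python scripts to look and compute and a tool call to move; the robot and the scene stay as the last step left them, time stands still between calls to the robot, and variables do not carry over. Pictures are saved under pics/ and viewed, at most 14 in all, crops included, and the job is handed in when it is done.

Besides the shell and the picture viewer there is one more tool, called after "Request:" as name([rows], argument=value, ...), one row to a line, values as JSON. step_arm: Moves the arm, as the interface text tells. Its arguments: {"type":"object","properties":{"deltas":{"type":"array"},"gripper":{"type":"number"},"squeeze":{"type":"number"}},"required":["deltas"]}

```bash
mkdir -p pics; python3 - <<'E'
from station import ctrl
import cv2,numpy as np
print(ctrl.get_obs())
for n in ['top','scene']:
    p,d=ctrl.camera(n); cv2.imwrite(f'pics/{n}0.png',p[:,:,::-1]); np.savez(f'{n}0.npz',p=p,d=d)
    print(n,ctrl.get_calibration(n))
print(ctrl.get_calibration('wrist'))
E
```

```text
{'time_s': 0.0, 'qpos': array([ 1.14339206e+00,  3.00450283e-01,  1.52159589e+00,  2.62081926e-05,
        1.32072002e+00, -6.66062921e-02]), 'joint_vel': array([ 0.00020926, -0.00074086,  0.00026573,  0.00038942,  0.00146711,
        0.00095085]), 'tau': array([ 2.11493621e-03, -5.31814098e+01, -3.52730799e+01,  7.08700041e-02,
        2.45360413e-02, -3.86309353e-05]), 'ee_pos': array([0.19404723, 0.51433874, 0.20489149]), 'eef_rot': array([-3.14042340e+00, -1.03436505e-04,  2.78078811e+00]), 'force': array([ 0.19140429, -0.03041734, -0.57122626]), 'moment': array([-0.0112704 ,  0.00821581,  0.00532309]), 'grip_force': 0.0, 'grip_width': 0.09388096533189083}
top {'fx': 525.0546334571105, 'fy': 525.0546334571105, 'cx': 278.64184914099513, 'cy': 217.3678603047184, 'world_to_cam': array([[-0.0223397 , -0.99963856, -0.01495622,  0.08235608],
       [-0.99240087,  0.02398363, -0.1206868 ,  0.5022181 ],
       [ 0.12100188,  0.01214645, -0.99257796,  1.84968698],
       [ 0.        ,  0.        ,  0.        ,  1.        ]])}
scene {'fx': 444.3951354039716, 'fy': 444.3951354039716, 'cx': 285.0060480260938, 'cy': 202.66664541646102, 'world_to_cam': array([[ 0.56416279,  0.82553287,  0.01469137, -0.29889155],
       [ 0.68168605, -0.45567203, -0.57242216, -0.26025393],
       [-0.46585886,  0.33295418, -0.81982744,  1.51960079],
       [ 0.        ,  0.        ,  0.        ,  1.        ]])}
{'fx': 324.9093745648837, 'fy': 324.9093745648837, 'cx': 283.3737348074273, 'cy': 206.17646411141536, 'hand_eye': array([[ 8.88720331e-04, -9.57314569e-01, -2.89046754e-01,
         8.31250710e-02],
       [ 9.99998645e-01,  4.50174878e-04,  1.58368897e-03,
         8.52621129e-04],
       [-1.38596694e-03, -2.89047770e-01,  9.57313672e-01,
        -1.79644540e-01],
       [ 0.00000000e+00,  0.00000000e+00,  0.00000000e+00,
         1.00000000e+00]])}
```

View pics/top0.png

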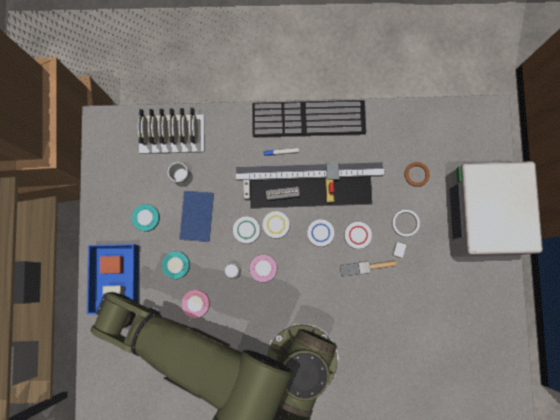

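View pics/scene0.png

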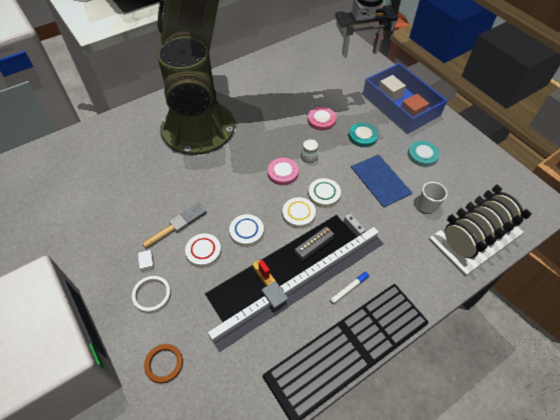

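```bash
cat > h.py <<'E'
import numpy as np,cv2
from scipy.spatial.transform import Rotation as R
def cloud(ctrl,n,d,obs=None):
    c=ctrl.get_calibration(n); v,u=np.mgrid[:420,:560]
    P=np.stack([(u-c['cx'])/c['fx']*d,(v-c['cy'])/c['fy']*d,d],-1)
    if n=='wrist':
        T=np.eye(4);T[:3,:3]=R.from_euler('xyz',obs['eef_rot']).as_matrix();T[:3,3]=obs['ee_pos'];T=T@c['hand_eye']
    else: T=np.linalg.inv(c['world_to_cam'])
    return P@T[:3,:3].T+T[:3,3]
def snap(ctrl,n):
    o=ctrl.get_obs();p,d=ctrl.camera(n);return p,d,cloud(ctrl,n,d,o)
E
python3 - <<'E'
from station import ctrl
from h import *
for n in ['top','scene']:
    p,d,W=snap(ctrl,n)
    np.savez(n+'1.npz',p=p,W=W)
    for l in ['disc1','disc2','disc3','disc4','guide','pad','jar','jaw_tab','anvil','gauge','marker','frame_ring','block','brush','pot'][:10]:
        for r in ctrl.cut_out(n,l)[:8]:
            m=r['pixels']&(d>0)
            if m.sum()<5: continue
            q=W[m]; lo,hi=np.percentile(q,[3,97],axis=0)
            print(n,l,round(r['conf'],2),((lo+hi)/2).round(3),(hi-lo).round(3),cv2.mean(p,r['pixels'].astype(np.uint8))[:3] if 'disc' in l else '')
    # bench
    print(n,'z at bench',np.nanmedian(W[...,2][d>0]))
E
```

```text
top disc1 0.93 [ 0.436 -0.21   0.016] [0.088 0.085 0.021] (184.73013245033113, 171.98841059602648, 175.3046357615894)
top disc1 0.9 [ 0.449 -0.077  0.017] [0.085 0.085 0.018] (173.58591065292097, 178.10137457044672, 188.840206185567)
top disc1 0.9 [0.465 0.189 0.017] [0.084 0.086 0.021] (175.0456852791878, 180.51945854483924, 181.56006768189508)
top disc1 0.85 [0.518 0.555 0.017] [0.085 0.086 0.02 ] (115.35951134380454, 170.1431064572426, 169.38743455497382)
top disc1 0.82 [0.324 0.131 0.018] [0.081 0.079 0.019] (188.90510948905109, 163.35036496350364, 180.1514598540146)
top disc1 0.7 [0.48  0.083 0.018] [0.083 0.083 0.019] (189.92652329749103, 188.78853046594983, 179.48566308243727)
top disc1 0.7 [0.345 0.444 0.017] [0.082 0.082 0.019] (114.91021126760563, 165.5950704225352, 159.98239436619718)
top disc1 0.58 [0.207 0.373 0.018] [0.084 0.083 0.019] (182.2854757929883, 149.64774624373956, 162.3906510851419)
top disc2 0.93 [ 0.436 -0.21   0.016] [0.088 0.085 0.021] (184.73013245033113, 171.98841059602648, 175.3046357615894)
top disc2 0.9 [ 0.449 -0.077  0.017] [0.085 0.085 0.018] (173
[... 6889 characters left out ...]
0.087 0.018] (193.84594594594597, 202.54054054054055, 195.63243243243244)
scene guide 0.88 [0.599 0.052 0.023] [0.036 0.112 0.038] 
scene pad 0.6 [0.525 0.368 0.005] [0.168 0.107 0.009] 
scene pad 0.25 [ 0.657 -0.438  0.008] [0.084 0.082 0.018] 
scene jar 0.65 [0.322 0.242 0.032] [0.047 0.055 0.062] 
scene jar 0.49 [ 0.628 -0.052  0.021] [0.145 0.472 0.047] 
scene jaw_tab 0.74 [ 0.634 -0.129  0.052] [0.128 0.04  0.062] 
scene anvil 0.82 [0.616 0.183 0.019] [0.066 0.021 0.031] 
scene gauge 0.94 [ 0.628 -0.053  0.021] [0.145 0.471 0.047] 
scene gauge 0.61 [ 0.451 -0.081  0.011] [0.092 0.088 0.022] 
scene gauge 0.28 [0.525 0.367 0.006] [0.167 0.103 0.009] 
scene z at bench 0.0005330133657944769
```

```bash
cat >> h.py <<'E'
def go(ctrl,x,y,z,yaw,p0=None):
    o=ctrl.get_obs(); e=R.from_euler('xyz',o['eef_rot']); p=o['ee_pos'] if p0 is None else p0[:3]
    d=e.inv().apply(np.array([x,y,z])-p)/0.04
    y0=o['eef_rot'][2] if p0 is None else p0[3]
    if p0 is not None: d=R.from_euler('xyz',[np.pi,0,y0]).inv().apply(np.array([x,y,z])-p0[:3])/0.04
    dy=(yaw-y0+np.pi)%(2*np.pi)-np.pi
    n=int(np.ceil(np.abs(d).max()/0.98)) or 1
    m=int(np.ceil(abs(dy)/np.radians(4))) or 1
    print('rows',n,'dp each',(d/n).round(3),'| then rows',m,'twist each',round(-np.degrees(dy)/4/m,3),'t',round(o['time_s'],1))
    return np.array([x,y,z,yaw])
E
python3 -c "
from station import ctrl
from h import *
go(ctrl,.55,.05,.30,np.pi/2)"
```

```text
rows 13 dp each [-0.956 -0.594 -0.182] | then rows 18 twist each 0.963 t 1.2
```

Request:
step_arm([
  {"dp": [-0.956,-0.594,-0.182],"twist": 0.96},
  {"dp": [-0.956,-0.594,-0.182],"twist": 0},
  {"dp": [-0.956,-0.594,-0.182],"twist": 0},
  {"dp": [-0.956,-0.594,-0.182],"twist": 0},
  {"dp": [-0.956,-0.594,-0.182],"twist": 0},
  {"dp": [-0.956,-0.594,-0.182],"twist": 0},
  {"dp": [-0.956,-0.594,-0.182],"twist": 0},
  {"dp": [-0.956,-0.594,-0.182],"twist": 0},
  {"dp": [-0.956,-0.594,-0.182],"twist": 0},
  {"dp": [-0.956,-0.594,-0.182],"twist": 0},
  {"dp": [-0.956,-0.594,-0.182],"twist": 0},
  {"dp": [-0.956,-0.594,-0.182],"twist": 0},
])

```text
time_s: 2.4
ee_pos: [0.4965, 0.0647, 0.2933]
eef_rot: [3.141, 0.0, 2.714]
force: [0.3, 0.5, 0.1]
grip_width: 0.0941
grip_force: 0.0
```

Request:
step_arm([
  {"dp": [0,0,0],"twist": 0.96},
  {"dp": [0,0,0],"twist": 0.96},
  {"dp": [0,0,0],"twist": 0.96},
  {"dp": [0,0,0],"twist": 0.96},
  {"dp": [0,0,0],"twist": 0.96},
  {"dp": [0,0,0],"twist": 0.96},
  {"dp": [0,0,0],"twist": 0.96},
  {"dp": [0,0,0],"twist": 0.96},
  {"dp": [0,0,0],"twist": 0.96},
  {"dp": [0,0,0],"twist": 0.96},
  {"dp": [0,0,0],"twist": 0.96},
  {"dp": [0,0,0],"twist": 0.96},
])

```text
time_s: 3.6
ee_pos: [0.4958, 0.0665, 0.2928]
eef_rot: [3.142, 0.0, 1.907]
force: [-0.9, 0.2, 0.5]
grip_width: 0.0938
grip_force: 0.0
```

```bash
python3 -c "
from station import ctrl
from h import *
o=ctrl.get_obs();print(o['ee_pos'],o['eef_rot'])
go(ctrl,.55,.05,.30,np.pi/2)"
```

```text
[0.49583345 0.06651947 0.29284411] [3.14151666e+00 2.67511400e-05 1.90673659e+00]
rows 2 dp each [-0.418  0.571 -0.089] | then rows 5 twist each 0.962 t 3.6
```

Request:
step_arm([
  {"dp": [-0.418,0.571,-0.089],"twist": 0},
  {"dp": [-0.418,0.571,-0.089],"twist": 0.96},
  {"dp": [0,0,0],"twist": 0.96},
  {"dp": [0,0,0],"twist": 0.96},
  {"dp": [0,0,0],"twist": 0.96},
  {"dp": [0,0,0],"twist": 0.96},
  {"dp": [0,0,0],"twist": 0},
])

```text
time_s: 4.3
ee_pos: [0.55, 0.0502, 0.2999]
eef_rot: [-3.142, 0.0, 1.573]
force: [0.2, 0.5, 0.2]
grip_width: 0.0939
grip_force: 0.0
```

```bash
python3 - <<'E'
from station import ctrl
from h import *
p,d,W=snap(ctrl,'wrist'); cv2.imwrite('pics/w1.png',p[:,:,::-1]); np.savez('w1.npz',p=p,W=W,d=d)
for l in ['disc1','guide','pad','jaw_tab','anvil','gauge']:
    for r in ctrl.cut_out('wrist',l)[:6]:
        m=r['pixels']&(d>0)
        if m.sum()<5: continue
        q=W[m]; lo,hi=np.percentile(q,[1,99],axis=0)
        print(l,round(r['conf'],2),((lo+hi)/2).round(3),(hi-lo).round(3),(np.array(r['rect'])*[560,420,560,420]).round(0),np.median(p[m],0))
        if l=='guide': print(cv2.minAreaRect((q[:,:2]*1000).astype(np.float32)))
o=ctrl.get_obs();print(o['ee_pos'],o['eef_rot'],o['time_s'])
E
```

```text
disc1 0.96 [0.329 0.13  0.012] [0.094 0.091 0.017] [ 80.  72. 158. 150.] [215. 163. 185.]
disc1 0.89 [ 0.44  -0.201  0.011] [0.093 0.073 0.019] [185. 297. 248. 341.] [214. 216. 211.]
disc1 0.88 [0.468 0.188 0.016] [0.092 0.092 0.011] [181.  26. 257. 104.] [215. 217. 217.]
disc1 0.84 [ 0.456 -0.078  0.011] [0.085 0.095 0.021] [188. 221. 249. 281.] [203. 205. 199.]
disc1 0.72 [0.484 0.081 0.019] [0.092 0.091 0.005] [199. 113. 272. 185.] [214. 214. 201.]
disc1 0.58 [ 0.626 -0.125  0.046] [0.126 0.043 0.075] [289. 264. 376. 302.] [152. 140.  74.]
guide 0.76 [0.596 0.055 0.027] [0.039 0.116 0.03 ] [299. 125. 331. 214.] [136. 132. 127.]
((597.55810546875, 54.24723434448242), (37.3104362487793, 119.8376235961914), 5.517349720001221)
pad 0.15 [ 0.626 -0.015  0.039] [0.152 0.464 0.079] [280.  32. 397. 380.] [70. 67. 65.]
jaw_tab 0.86 [ 0.626 -0.126  0.045] [0.126 0.044 0.076] [290. 262. 379. 304.] [152. 135.  73.]
jaw_tab 0.36 [ 0.626 -0.015  0.039] [0.151 0.462 0.078] [278.  35. 396. 379.] [70. 67. 65.]
jaw_tab 0.17 [0.613 0.184 0.021] [0.069 0.022 0.027] [303.  58. 363.  81.] [204. 202. 197.]
anvil 0.58 [0.614 0.184 0.018] [0.07  0.023 0.033] [302.  60. 363.  81.] [203. 202. 197.]
gauge 0.62 [ 0.626 -0.015  0.038] [0.152 0.463 0.077] [280.  33. 398. 379.] [70. 67. 65.]
[0.55004153 0.05019416 0.29993136] [3.14157218e+00 1.06562034e-05 1.57520664e+00] 4.65
```

View pics/w1.png

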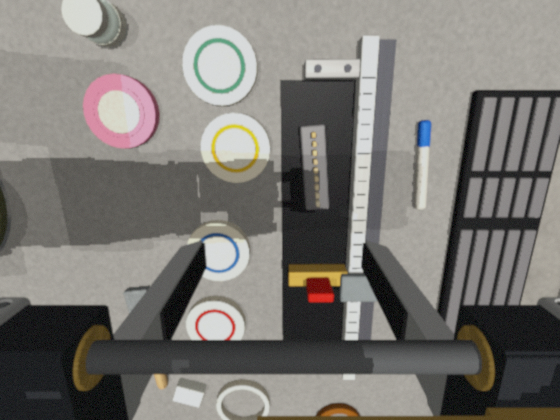

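```bash
python3 - <<'E'
import numpy as np,cv2
f=np.load('w1.npz');W=f['W'];p=f['p'].astype(int);d=f['d']
X,Y,Z=W[...,0],W[...,1],W[...,2]
def show(n,m):
    q=W[m];print(n,m.sum(),np.percentile(q,[2,50,98],axis=0).round(4).tolist())
ys=[];xs=[];xe=[]
for y in np.arange(-.25,.22,.02):
    m=(d>0)&(abs(Y-y)<.006)&(Z>.021)&(Z<.032)&(X>.62)&(X<.70)&(p.min(-1)>110)
    if m.sum()>8: ys.append(y);xs.append(np.percentile(X[m],4));xe.append(np.percentile(X[m],97));
ys=np.array(ys);xs=np.array(xs)
k=abs(xs-np.median(xs-0*ys))<.02
c=np.polyfit(ys[k],xs[k],1);print('front face fit',c,(xs-np.polyval(c,ys)).round(4).tolist(),np.array(xe).round(3).tolist())
lane=(p.max(-1)<60)&(abs(Z)<.01)&(X>.5)&(X<.68)&(abs(Y)<.35);show('lane',lane)
show('anvil',(Z>.022)&(X>.56)&(X<.635)&(Y>.15)&(Y<.22))
red=(p[...,0]>140)&(p[...,1]<60)&(Z>.03)&(X>.55);show('tab',red&(Z>.07)); show('tab all',red)
br=(p[...,0]>120)&(p[...,2]<70)&(p[...,1]>80)&(X>.54)&(Z>.02)&(Y<-.05)&(Y>-.2);show('jaw',br)
g=(Z>.02)&(Z<.05)&(X>.56)&(X<.635)&(Y>-.03)&(Y<.14);show('guide',g);print(cv2.minAreaRect((W[g][:,:2]*1000).astype(np.float32)))
f=np.load('top1.npz');W=f['W'];p=f['p'].astype(int)
m=(p[...,2]>p[...,0]+20)&(p[...,0]<60)&(abs(W[...,1]-.37)<.09)&(W[...,0]>.41)&(W[...,0]<.63);print('pad',cv2.minAreaRect((W[m][:,:2]*1000).astype(np.float32)),m.sum())
f=np.load('scene1.npz');W=f['W'];p=f['p'].astype(int)
m=(p[...,2]>p[...,0]+20)&(p[...,0]<90)&(abs(W[...,1]-.37)<.09)&(W[...,0]>.41)&(W[...,0]<.65);print('pad',cv2.minAreaRect((W[m][:,:2]*1000).astype(np.float32)),m.sum())
E
```

```text
front face fit [-0.00879075  0.65309083] [0.0, -0.0, 0.0001, 0.0001, -0.0003, -0.0002, -0.0001, 0.0001, -0.0001, 0.0003, 0.0002, -0.0002, -0.0, -0.0, 0.0001, 0.0002, -0.0001, -0.0001, -0.0212, -0.0277, -0.0] [0.675, 0.676, 0.676, 0.675, 0.675, 0.671, 0.67, 0.674, 0.673, 0.673, 0.673, 0.673, 0.673, 0.673, 0.673, 0.673, 0.672, 0.672, 0.672, 0.672, 0.672]
lane 9504 [[0.5523, -0.2457, -0.0006], [0.6037, -0.0512, 0.0012], [0.6512, 0.1348, 0.0031]]
anvil 853 [[0.5801, 0.1735, 0.0245], [0.6074, 0.1837, 0.0326], [0.6339, 0.1944, 0.0347]]
tab 226 [[0.5872, -0.1229, 0.0786], [0.6039, -0.1161, 0.0819], [0.6218, -0.1114, 0.0839]]
tab all 226 [[0.5872, -0.1229, 0.0786], [0.6039, -0.1161, 0.0819], [0.6218, -0.1114, 0.0839]]
jaw 197 [[0.5614, -0.127, 0.0274], [0.6015, -0.1053, 0.0314], [0.6454, -0.1037, 0.0399]]
guide 2040 [[0.5775, -0.0018, 0.0256], [0.5954, 0.0582, 0.0285], [0.6143, 0.1114, 0.0417]]
((596.3764038085938, 53.889503479003906), (34.0018424987793, 120.2036361694336), 5.265379905700684)
pad ((0.0, 0.0), (0.0, 0.0), 0.0) 0
pad ((523.1292114257812, 368.64453125), (109.45692443847656, 181.9338836669922), 84.31904602050781) 1562
```

```bash
python3 -c "
from station import ctrl
from h import *
a=go(ctrl,.5965,.054,.10,1.663)
a=go(ctrl,.5965,.054,.008,1.663,a)
a=go(ctrl,.5965,.054,.09,1.663,a)
a=go(ctrl,.52,.371,.09,3.042,a)
"
```

```text
rows 6 dp each [0.015 0.194 0.833] | then rows 2 twist each -0.629 t 4.7
rows 3 dp each [ 0.    -0.     0.767] | then rows 1 twist each -0.0 t 4.7
rows 3 dp each [ 0.     0.    -0.683] | then rows 1 twist each -0.0 t 4.7
rows 9 dp each [ 0.896 -0.131 -0.   ] | then rows 20 twist each -0.988 t 4.7
```

Request:
step_arm([
  {"dp": [0.015,0.194,0.833],"twist": 0},
  {"dp": [0.015,0.194,0.833],"twist": 0},
  {"dp": [0.015,0.194,0.833],"twist": 0},
  {"dp": [0.015,0.194,0.833],"twist": 0},
  {"dp": [0.015,0.194,0.833],"twist": 0},
  {"dp": [0.015,0.194,0.833],"twist": -0.63},
  {"dp": [0,0,0],"twist": -0.63},
  {"dp": [0,0,0],"twist": 0},
], gripper=0.3)

```text
time_s: 5.45
ee_pos: [0.5963, 0.054, 0.0991]
eef_rot: [-3.14, -0.0, 1.664]
force: [-0.4, -0.0, -0.1]
grip_width: 0.0614
grip_force: 0.0
```

Request:
step_arm([
  {"dp": [0,0,0.767],"twist": 0},
  {"dp": [0,0,0.767],"twist": 0},
  {"dp": [0,0,0.767],"twist": 0},
  {"dp": [0,0,0],"twist": 0},
])

```text
time_s: 5.85
ee_pos: [0.5948, 0.0539, 0.0052]
eef_rot: [-3.137, -0.0, 1.661]
force: [-0.9, 0.2, 0.6]
grip_width: 0.0609
grip_force: 0.0
```

Request:
step_arm([
  {"dp": [0,0,0],"twist": 0},
  {"dp": [0,0,0],"twist": 0},
  {"dp": [0,0,0],"twist": 0},
  {"dp": [0,0,0],"twist": 0},
  {"dp": [0,0,0],"twist": 0},
  {"dp": [0,0,0],"twist": 0},
  {"dp": [0,0,-0.683],"twist": 0},
  {"dp": [0,0,-0.683],"twist": 0},
  {"dp": [0,0,-0.683],"twist": 0},
], gripper=-1, squeeze=35)

```text
time_s: 6.75
ee_pos: [0.5965, 0.0539, 0.0912]
eef_rot: [-3.142, -0.0, 1.662]
force: [0.2, -1.2, -1.6]
grip_width: 0.0336
grip_force: 35.0
```

Request:
step_arm([
  {"dp": [0.896,-0.131,0],"twist": 0},
  {"dp": [0.896,-0.131,0],"twist": 0},
  {"dp": [0.896,-0.131,0],"twist": 0},
  {"dp": [0.896,-0.131,0],"twist": 0},
  {"dp": [0.896,-0.131,0],"twist": 0},
  {"dp": [0.896,-0.131,0],"twist": 0},
  {"dp": [0.896,-0.131,0],"twist": 0},
  {"dp": [0.896,-0.131,0],"twist": 0},
  {"dp": [0.896,-0.131,0],"twist": -0.988},
  {"dp": [0,0,0],"twist": -0.988},
  {"dp": [0,0,0],"twist": -0.988},
  {"dp": [0,0,0],"twist": -0.988},
])

```text
time_s: 7.95
ee_pos: [0.5199, 0.3711, 0.0901]
eef_rot: [3.142, 0.0, 1.942]
force: [0.7, -0.7, -1.3]
grip_width: 0.034
grip_force: 35.0
```

Request:
step_arm([
  {"dp": [0,0,0],"twist": -0.988},
  {"dp": [0,0,0],"twist": -0.988},
  {"dp": [0,0,0],"twist": -0.988},
  {"dp": [0,0,0],"twist": -0.988},
  {"dp": [0,0,0],"twist": -0.988},
  {"dp": [0,0,0],"twist": -0.988},
  {"dp": [0,0,0],"twist": -0.988},
  {"dp": [0,0,0],"twist": -0.988},
  {"dp": [0,0,0],"twist": -0.988},
  {"dp": [0,0,0],"twist": -0.988},
  {"dp": [0,0,0],"twist": -0.988},
  {"dp": [0,0,0],"twist": -0.988},
])

```text
time_s: 9.15
ee_pos: [0.5201, 0.3708, 0.0902]
eef_rot: [3.141, 0.0, 2.769]
force: [0.2, 0.4, -1.2]
grip_width: 0.0336
grip_force: 35.0
```

Request:
step_arm([
  {"dp": [0,0,0],"twist": -0.988},
  {"dp": [0,0,0],"twist": -0.988},
  {"dp": [0,0,0],"twist": -0.988},
  {"dp": [0,0,0],"twist": -0.988},
  {"dp": [0,0,0],"twist": 0},
])

```text
time_s: 9.65
ee_pos: [0.5201, 0.3708, 0.0901]
eef_rot: [3.142, 0.0, 3.043]
force: [0.4, 1.1, -1.4]
grip_width: 0.0338
grip_force: 35.0
```

```bash
python3 - <<'E'
from station import ctrl
from h import *
p,d,W=snap(ctrl,'wrist'); cv2.imwrite('pics/w2.png',p[:,:,::-1])
p=p.astype(int)
m=(p[...,2]>p[...,0]+20)&(p[...,0]<90)&(d>0)&(abs(W[...,2])<.02)&(abs(W[...,1]-.37)<.09);print('pad',cv2.minAreaRect((W[m][:,:2]*1000).astype(np.float32)),m.sum())
print(np.median(W[m],0))
go(ctrl,.52,.371,.015,3.042)
E
```

```text
pad ((486.64178466796875, 375.11395263671875), (123.32855987548828, 254.4709014892578), 77.31547546386719) 15676
[0.46260565 0.39274861 0.00667816]
rows 2 dp each [0.002 0.002 0.939] | then rows 1 twist each -0.023 t 9.7
```

View pics/w2.png

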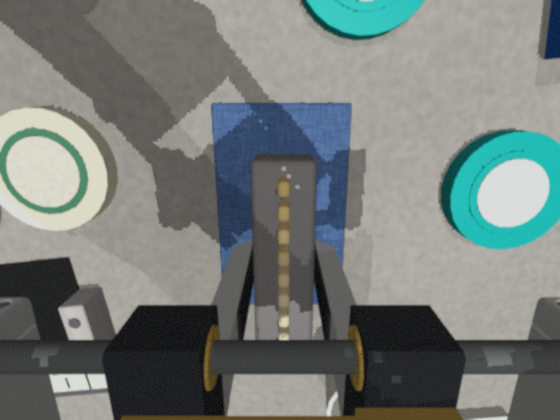

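Request:
step_arm([
  {"dp": [0,0,0.6],"twist": 0},
  {"dp": [0,0,0.6],"twist": 0},
  {"dp": [0,0,0.35],"twist": 0},
  {"dp": [0,0,0.2],"twist": 0},
  {"dp": [0,0,0.13],"twist": 0},
  {"dp": [0,0,0],"twist": 0},
])

```text
time_s: 10.3
ee_pos: [0.5206, 0.371, 0.0155]
eef_rot: [3.141, 0.001, 3.041]
force: [0.6, -0.5, -1.8]
grip_width: 0.0339
grip_force: 35.0
```

Request:
step_arm([
  {"dp": [0,0,0],"twist": 0},
  {"dp": [0,0,0],"twist": 0},
  {"dp": [0,0,0],"twist": 0},
  {"dp": [0,0,0],"twist": 0},
  {"dp": [0,0,-0.5],"twist": 0},
  {"dp": [0,0,-0.8],"twist": 0},
  {"dp": [0,0,-0.9],"twist": 0},
  {"dp": [0,0,-0.9],"twist": 0},
], gripper=0)

```text
time_s: 11.1
ee_pos: [0.5199, 0.3707, 0.1401]
eef_rot: [-3.141, -0.0, 3.042]
force: [0.2, 0.6, 0.4]
grip_width: 0.047
grip_force: 0.0
```

```bash
python3 - <<'E'
from station import ctrl
from h import *
o=ctrl.get_obs();print(o['ee_pos'],o['eef_rot'])
a=go(ctrl,.57,-.05,.16,3.042)
E
```

```text
[0.51994676 0.37072339 0.14008613] [-3.14141926e+00 -2.24902690e-04  3.04184802e+00]
rows 11 dp each [-0.208 -0.94  -0.045] | then rows 1 twist each -0.002 t 11.1
```

```bash
python3 - <<'E'
from station import ctrl
from h import *
a=go(ctrl,.604,-.117,.14,3.150)
a=go(ctrl,.604,-.117,.046,3.150,a)
a=go(ctrl,.6055,-.285,.046,3.150,a)
E
```

```text
rows 13 dp each [-0.254 -0.917  0.   ] | then rows 2 twist each -0.775 t 11.1
rows 3 dp each [ 0.    -0.     0.783] | then rows 1 twist each -0.0 t 11.1
rows 5 dp each [-0.   -0.84 -0.  ] | then rows 1 twist each -0.0 t 11.1
```

Request:
step_arm([
  {"dp": [-0.275,-0.993,0],"twist": 0},
  {"dp": [-0.275,-0.993,0],"twist": 0},
  {"dp": [-0.275,-0.993,0],"twist": 0},
  {"dp": [-0.275,-0.993,0],"twist": 0},
  {"dp": [-0.275,-0.993,0],"twist": 0},
  {"dp": [-0.275,-0.993,0],"twist": 0},
  {"dp": [-0.275,-0.993,0],"twist": 0},
  {"dp": [-0.275,-0.993,0],"twist": 0},
  {"dp": [-0.275,-0.993,0],"twist": 0},
  {"dp": [-0.275,-0.993,0],"twist": 0},
  {"dp": [-0.275,-0.993,0],"twist": 0},
  {"dp": [-0.275,-0.993,0],"twist": -0.775},
])

```text
time_s: 12.3
ee_pos: [0.6041, -0.1183, 0.1389]
eef_rot: [-3.142, 0.0, 3.096]
force: [0.6, 1.0, 0.0]
grip_width: 0.0468
grip_force: 0.0
```

Request:
step_arm([
  {"dp": [0,0,0],"twist": -0.775},
  {"dp": [0,0,0],"twist": 0},
  {"dp": [0,0,0],"twist": 0},
])

```text
time_s: 12.6
ee_pos: [0.604, -0.1161, 0.1387]
eef_rot: [3.141, -0.0, -3.134]
force: [-0.2, 1.0, 0.5]
grip_width: 0.047
grip_force: 0.0
```

```bash
python3 - <<'E'
from station import ctrl
from h import *
p,d,W=snap(ctrl,'wrist'); cv2.imwrite('pics/w3.png',p[:,:,::-1]);p=p.astype(int)
o=ctrl.get_obs();print(o['ee_pos'],o['eef_rot'])
red=(p[...,0]>120)&(p[...,1]<60)&(W[...,2]>.05)&(W[...,0]>.55);print(red.sum(),np.percentile(W[red],[2,50,98],axis=0).round(4))
E
```

```text
[ 0.60401409 -0.1158552   0.13880176] [ 3.14151748e+00  1.91777322e-05 -3.13375604e+00]
663 [[ 0.5877 -0.1242  0.0808]
 [ 0.6039 -0.1181  0.0823]
 [ 0.6207 -0.1126  0.0838]]
```

Request:
step_arm([
  {"dp": [0,-0.05,0.7],"twist": 0},
  {"dp": [0,0,0.8],"twist": 0},
  {"dp": [0,0,0.6],"twist": 0},
  {"dp": [0,0,0.2],"twist": 0},
  {"dp": [0,0,0],"twist": 0},
])

```text
time_s: 13.15
ee_pos: [0.6038, -0.1179, 0.0463]
eef_rot: [3.141, -0.001, -3.133]
force: [-0.3, -1.3, -0.5]
grip_width: 0.0468
grip_force: 0.0
```

Request:
step_arm([
  {"dp": [0,0,0],"twist": 0},
  {"dp": [0,0,0],"twist": 0},
  {"dp": [0,0,0],"twist": 0},
  {"dp": [0,0,0],"twist": 0},
  {"dp": [0,0,0],"twist": 0},
  {"dp": [0,0,0],"twist": 0},
], gripper=-1, squeeze=25)

```text
time_s: 13.75
ee_pos: [0.6042, -0.1186, 0.0472]
eef_rot: [-3.141, 0.001, -3.133]
force: [-2.3, 0.3, 4.3]
grip_width: 0.0134
grip_force: 25.0
```

Request:
step_arm([
  {"dp": [0,-0.4,0],"twist": 0},
  {"dp": [0,-0.4,0],"twist": 0},
  {"dp": [0,-0.4,0],"twist": 0},
  {"dp": [0,-0.4,0],"twist": 0},
  {"dp": [0,-0.4,0],"twist": 0},
  {"dp": [0,-0.4,0],"twist": 0},
  {"dp": [0,-0.4,0],"twist": 0},
  {"dp": [0,-0.4,0],"twist": 0},
  {"dp": [0,-0.4,0],"twist": 0},
  {"dp": [0,-0.4,0],"twist": 0},
])

```text
time_s: 14.75
ee_pos: [0.6055, -0.2798, 0.0472]
eef_rot: [-3.141, 0.001, -3.133]
force: [0.8, 1.9, 5.0]
grip_width: 0.0136
grip_force: 25.0
```

Request:
step_arm([
  {"dp": [0,-0.1,0],"twist": 0},
  {"dp": [0,-0.1,0],"twist": 0},
  {"dp": [0,0,0],"twist": 0},
])

```text
time_s: 15.05
ee_pos: [0.6055, -0.286, 0.0472]
eef_rot: [3.14, -0.0, -3.133]
force: [-1.7, 6.7, 8.5]
grip_width: 0.0141
grip_force: 25.0
```

Request:
step_arm([
  {"dp": [0,0,0],"twist": 0},
  {"dp": [0,0,0],"twist": 0},
  {"dp": [0,0,0],"twist": 0},
  {"dp": [0,0,-0.6],"twist": 0},
  {"dp": [0,0,-0.9],"twist": 0},
  {"dp": [0,0,-0.9],"twist": 0},
  {"dp": [0,0,-0.9],"twist": 0},
], gripper=0.2)

```text
time_s: 15.75
ee_pos: [0.6052, -0.2866, 0.18]
eef_rot: [3.142, -0.0, -3.133]
force: [-0.7, -0.4, -0.5]
grip_width: 0.0557
grip_force: 0.0
```

```bash
cat > look.py <<'E'
# measure discs (ring colour), jaw, guide, gauge frame from the top (and wrist) cameras
import sys
from station import ctrl
from h import *
G=np.array([0.6531+0.0088*0.027,-0.027]); g=0.0088
Rg=np.array([[np.cos(g),-np.sin(g)],[np.sin(g),np.cos(g)]])
w=lambda q:G+Rg@np.array(q)
def hue(p,m):
    h=cv2.cvtColor(p,cv2.COLOR_RGB2HSV)[m]; s=h[h[:,1]>110]
    return np.median(s[:,0]) if len(s) else -1
def discs(n):
    p,d,W=snap(ctrl,n); out=[]
    for r in ctrl.cut_out(n,'disc1'):
        m=r['pixels']&(d>0)&(W[...,2]>.008)&(W[...,2]<.027)
        if m.sum()<100 or r['conf']<.3: continue
        pts=(W[m][:,:2]*1000).astype(np.float32)
        (x,y),rad=cv2.minEnclosingCircle(pts); c=np.median(pts,0); lo,hi=np.percentile(pts,[1,99],axis=0)
        c=np.array([x,y])/1000; cg=Rg.T@(c-G)
        out.append(c)
        print(n,round(r['conf'],2),'xy',c.round(4),'mid',((lo+hi)/2000).round(4),'r',round(float(rad),1),'gauge',cg.round(4),'hue',hue(p,m))
    return p,d,W
E
python3 - <<'E'
from look import *
o=ctrl.get_obs();print(o['ee_pos'],o['eef_rot'],o['force'],w([-.049,.151]),w([-.049,.053]),w([-.049,-.045]),w([-.049,-.143]))
p,d,W=discs('wrist');cv2.imwrite('pics/w4.png',p[:,:,::-1])
discs('top')
go(ctrl,.44,-0.02,.30,np.pi)
E
```

```text
[ 0.60522035 -0.28663985  0.17997289] [ 3.14156081e+00 -3.23366645e-04 -3.13326107e+00] [-0.68468468 -0.36267777 -0.53165594] [0.60301071 0.12356296] [0.6038731  0.02556675] [ 0.60473549 -0.07242945] [ 0.60559788 -0.17042566]
wrist 0.88 xy [ 0.4502 -0.0795] mid [ 0.4608 -0.0806] r 49.5 gauge [-0.2036 -0.0507] hue 105.0
wrist 0.83 xy [ 0.4391 -0.2133] mid [ 0.4561 -0.2137] r 48.8 gauge [-0.2158 -0.1844] hue 2.0
top 0.8 xy [0.3254 0.1324] mid [0.3273 0.1428] r 48.5 gauge [-0.3265  0.1623] hue -1
top 0.69 xy [0.205  0.3758] mid [0.2065 0.3749] r 49.3 gauge [-0.4448  0.4067] hue -1
top 0.69 xy [0.518  0.5568] mid [0.5173 0.556 ] r 50.4 gauge [-0.1302  0.585 ] hue 89.0
top 0.62 xy [ 0.4477 -0.0777] mid [ 0.4474 -0.0777] r 49.1 gauge [-0.2061 -0.0489] hue -1
top 0.59 xy [0.3434 0.4463] mid [0.3429 0.4456] r 49.8 gauge [-0.3058  0.476 ] hue 89.0
top 0.55 xy [0.4813 0.0828] mid [0.4806 0.083 ] r 48.9 gauge [-0.171   0.1113] hue -1
rows 7 dp each [ 0.583  0.957 -0.434] | then rows 1 twist each 0.12 t 15.9
```

```bash
cat >> look.py <<'E'
def push(c,t,off=.0467,pre=.080,zt=.007):
    c=np.array(c);t=np.array(t);u=(t-c)/np.linalg.norm(t-c);yaw=np.arctan2(u[1],u[0])+np.pi
    s=c-pre*u;e=t-off*u
    a=go(ctrl,*s,.07,yaw);a=go(ctrl,*s,zt,yaw,a);a=go(ctrl,*e,zt,yaw,a);print('end',e.round(4),'yaw',round(yaw,3))
E
python3 - <<'E'
from look import *
push([.484,.0815],w([-.049,.149]))
E
```

```text
rows 9 dp each [0.54  0.957 0.302] | then rows 5 twist each -0.906 t 15.9
rows 2 dp each [ 0.    -0.     0.788] | then rows 1 twist each -0.0 t 15.9
rows 5 dp each [-0.794  0.     0.   ] | then rows 1 twist each -0.0 t 15.9
end [0.5588 0.1067] yaw 3.466
```

Request:
step_arm([
  {"dp": [0.54,0.957,0.302],"twist": 0},
  {"dp": [0.54,0.957,0.302],"twist": 0},
  {"dp": [0.54,0.957,0.302],"twist": 0},
  {"dp": [0.54,0.957,0.302],"twist": 0},
  {"dp": [0.54,0.957,0.302],"twist": 0},
  {"dp": [0.54,0.957,0.302],"twist": 0},
  {"dp": [0.54,0.957,0.302],"twist": 0},
  {"dp": [0.54,0.957,0.302],"twist": 0},
  {"dp": [0.54,0.957,0.302],"twist": -0.906},
  {"dp": [0,0,0],"twist": -0.906},
  {"dp": [0,0,0],"twist": -0.906},
  {"dp": [0,0,0],"twist": -0.906},
], gripper=0.28)

```text
time_s: 17.15
ee_pos: [0.407, 0.0565, 0.0687]
eef_rot: [3.141, -0.002, -2.877]
force: [-0.5, -0.2, -0.5]
grip_width: 0.0602
grip_force: 0.0
```

Request:
step_arm([
  {"dp": [0,0,0],"twist": -0.906},
  {"dp": [0,0,0],"twist": 0},
  {"dp": [0,0,0.6],"twist": 0},
  {"dp": [0,0,0.5],"twist": 0},
  {"dp": [0,0,0.3],"twist": 0},
  {"dp": [0,0,0.17],"twist": 0},
  {"dp": [0,0,0],"twist": 0},
])

```text
time_s: 17.85
ee_pos: [0.4074, 0.0562, 0.0063]
eef_rot: [3.141, -0.002, -2.818]
force: [0.5, -0.4, 0.7]
grip_width: 0.0599
grip_force: 0.0
```

```bash
python3 - <<'E'
from look import *
o=ctrl.get_obs();print(o['ee_pos'],o['eef_rot'],o['grip_width'],o['force'])
p,d,W=discs('wrist');cv2.imwrite('pics/w5.png',p[:,:,::-1])
go(ctrl,.5588,.1067,.007,3.466)
E
```

```text
[0.40737622 0.05617792 0.00627054] [ 3.14099932e+00 -2.13902888e-03 -2.81806639e+00] 0.059860547091569384 [ 0.46563615 -0.41102159  0.74213523]
wrist 0.78 xy [ 0.4494 -0.078 ] mid [ 0.4463 -0.0644] r 49.1 gauge [-0.2044 -0.0492] hue 105.0
wrist 0.77 xy [0.4847 0.1463] mid [0.4846 0.146 ] r 11.7 gauge [-0.1671  0.1747] hue -1
wrist 0.75 xy [0.3271 0.13  ] mid [0.3267 0.1286] r 49.3 gauge [-0.3248  0.1599] hue 172.0
wrist 0.65 xy [0.4824 0.0811] mid [0.478  0.0818] r 49.4 gauge [-0.17    0.1096] hue 25.0
rows 5 dp each [-0.794 -0.001  0.002] | then rows 1 twist each -0.005 t 17.9
```

View pics/w5.png

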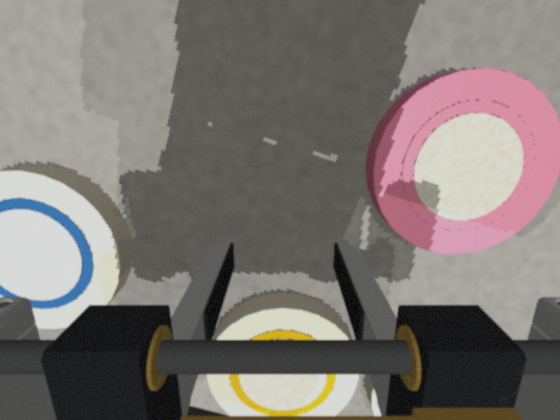

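Request:
step_arm([
  {"dp": [-0.4,0,0],"twist": 0},
  {"dp": [-0.4,0,0],"twist": 0},
  {"dp": [-0.4,0,0],"twist": 0},
  {"dp": [-0.4,0,0],"twist": 0},
  {"dp": [-0.4,0,0],"twist": 0},
  {"dp": [-0.4,0,0],"twist": 0},
  {"dp": [-0.4,0,0],"twist": 0},
  {"dp": [-0.4,0,0],"twist": 0},
  {"dp": [-0.3,0,0],"twist": 0},
  {"dp": [-0.2,0,0],"twist": 0},
  {"dp": [-0.15,0,0],"twist": 0},
  {"dp": [-0.12,0,0],"twist": 0},
])

```text
time_s: 19.15
ee_pos: [0.5575, 0.1066, 0.0073]
eef_rot: [3.141, -0.004, -2.817]
force: [-28.2, -11.1, 22.8]
grip_width: 0.0602
grip_force: 15.8
```

Request:
step_arm([
  {"dp": [0,0,0],"twist": 0},
  {"dp": [0,0,0],"twist": 0},
])

```text
time_s: 19.35
ee_pos: [0.5573, 0.1065, 0.0072]
eef_rot: [3.141, -0.004, -2.817]
force: [-12.1, -4.0, 9.3]
grip_width: 0.0602
grip_force: 9.3
```

```bash
python3 - <<'E'
from look import *
o=ctrl.get_obs();print(o['ee_pos'],o['force'])
discs('scene')
E
```

```text
[0.557255   0.10649446 0.00724521] [-12.11035708  -3.98658533   9.292223  ]
scene 0.97 xy [0.3478 0.443 ] mid [0.3491 0.4427] r 51.8 gauge [-0.3014  0.4727] hue 89.0
scene 0.85 xy [0.3276 0.1301] mid [0.3293 0.1291] r 50.8 gauge [-0.3243  0.16  ] hue 172.0
scene 0.8 xy [ 0.4395 -0.2111] mid [ 0.44   -0.2136] r 50.8 gauge [-0.2155 -0.1822] hue 1.0
scene 0.75 xy [0.5238 0.5545] mid [0.5233 0.5537] r 51.9 gauge [-0.1244  0.5826] hue 89.0
scene 0.62 xy [ 0.4527 -0.0784] mid [ 0.4528 -0.0794] r 50.5 gauge [-0.2011 -0.0496] hue 108.0
scene 0.6 xy [0.6026 0.1208] mid [0.6059 0.1207] r 50.0 gauge [-0.0495  0.1483] hue 22.0
```

```bash
python3 - <<'E'
from look import *
a=go(ctrl,.50,.087,.09,-2.817)
p=np.array([.50,.087,.09,-2.817])
go(ctrl,.457,.267,.09,np.arctan2(-.1644,.022)+np.pi,p)
E
```

```text
rows 3 dp each [ 0.506 -0.002 -0.688] | then rows 1 twist each 0.001 t 19.4
rows 5 dp each [-0.083  0.922  0.   ] | then rows 26 twist each 0.971 t 19.4
```

Request:
step_arm([
  {"dp": [0.6,0,0],"twist": 0},
  {"dp": [0.9,0,-0.4],"twist": 0},
  {"dp": [0,0,-0.8],"twist": 0},
  {"dp": [0,0,-0.9],"twist": 0},
  {"dp": [-0.083,0.922,0],"twist": 0},
  {"dp": [-0.083,0.922,0],"twist": 0},
  {"dp": [-0.083,0.922,0],"twist": 0},
  {"dp": [-0.083,0.922,0],"twist": 0},
  {"dp": [-0.083,0.922,0],"twist": 1},
  {"dp": [0,0,0],"twist": 1},
  {"dp": [0,0,0],"twist": 1},
  {"dp": [0,0,0],"twist": 1},
])

```text
time_s: 20.65
ee_pos: [0.4586, 0.2682, 0.0914]
eef_rot: [3.141, 0.001, -3.098]
force: [0.2, 0.1, -0.2]
grip_width: 0.06
grip_force: 0.0
```

Request:
step_arm([
  {"dp": [0,0,0],"twist": 1},
  {"dp": [0,0,0],"twist": 1},
  {"dp": [0,0,0],"twist": 1},
  {"dp": [0,0,0],"twist": 1},
  {"dp": [0,0,0],"twist": 1},
  {"dp": [0,0,0],"twist": 1},
  {"dp": [0,0,0],"twist": 1},
  {"dp": [0,0,0],"twist": 1},
  {"dp": [0,0,0],"twist": 1},
  {"dp": [0,0,0],"twist": 1},
  {"dp": [0,0,0],"twist": 1},
  {"dp": [0,0,0],"twist": 1},
])

```text
time_s: 21.85
ee_pos: [0.4588, 0.2679, 0.0915]
eef_rot: [3.141, 0.0, 2.346]
force: [1.1, 0.4, 0.3]
grip_width: 0.0601
grip_force: 0.0
```

Request:
step_arm([
  {"dp": [0,0,0],"twist": 1},
  {"dp": [0,0,0],"twist": 1},
  {"dp": [0,0,0],"twist": 1},
  {"dp": [0,0,0],"twist": 1},
  {"dp": [0,0,0],"twist": 1},
  {"dp": [0,0,0],"twist": 1},
  {"dp": [0,0,0],"twist": 1},
  {"dp": [0,0,0],"twist": 1},
  {"dp": [0,0,0],"twist": 1},
  {"dp": [0,0,0],"twist": 0.25},
  {"dp": [0,0,0],"twist": 0},
])

```text
time_s: 22.95
ee_pos: [0.4587, 0.2679, 0.0914]
eef_rot: [3.141, -0.0, 1.705]
force: [0.6, 0.3, -0.2]
grip_width: 0.0598
grip_force: 0.0
```

```bash
python3 - <<'E'
from look import *
o=ctrl.get_obs();print(o['ee_pos'],o['eef_rot'])
discs('wrist')
push([.468,.188],[.490,.0236])
E
```

```text
[0.45873226 0.26788959 0.09136731] [ 3.14119230e+00 -1.70039105e-04  1.70453062e+00]
wrist 0.78 xy [0.3249 0.1463] mid [0.3208 0.1614] r 45.9 gauge [-0.3269  0.1762] hue 172.0
wrist 0.75 xy [0.5678 0.0998] mid [0.5669 0.1001] r 22.7 gauge [-0.0844  0.1275] hue -1
wrist 0.73 xy [0.4675 0.1885] mid [0.4679 0.1925] r 49.0 gauge [-0.1839  0.2171] hue 75.0
wrist 0.6 xy [0.2417 0.3656] mid [0.2481 0.3664] r 34.4 gauge [-0.4082  0.3962] hue 172.0
wrist 0.59 xy [0.3525 0.4119] mid [0.3531 0.4054] r 35.2 gauge [-0.2969  0.4416] hue 89.0
rows 1 dp each [-0.01  -0.035  0.532] | then rows 1 twist each 0.018 t 23.1
rows 2 dp each [ 0.    -0.     0.787] | then rows 1 twist each -0.0 t 23.1
rows 6 dp each [-0.83 -0.   -0.  ] | then rows 1 twist each -0.0 t 23.1
end [0.4838 0.0699] yaw 1.704
```

Request:
step_arm([
  {"dp": [0,-0.035,0.6],"twist": 0},
  {"dp": [0,0,0.6],"twist": 0},
  {"dp": [0,0,0.5],"twist": 0},
  {"dp": [0,0,0.3],"twist": 0},
  {"dp": [0,0,0.1],"twist": 0},
  {"dp": [0,0,0],"twist": 0},
])

```text
time_s: 23.65
ee_pos: [0.4574, 0.2677, 0.0073]
eef_rot: [-3.141, 0.0, 1.704]
force: [0.2, 0.6, 0.0]
grip_width: 0.0602
grip_force: 0.0
```

Request:
step_arm([
  {"dp": [-0.5,0,0],"twist": 0},
  {"dp": [-0.4,0,0],"twist": 0},
  {"dp": [-0.4,0,0],"twist": 0},
  {"dp": [-0.4,0,0],"twist": 0},
  {"dp": [-0.4,0,0],"twist": 0},
  {"dp": [-0.5,0,0],"twist": 0},
  {"dp": [-0.5,0,0],"twist": 0},
  {"dp": [-0.5,0,0],"twist": 0},
  {"dp": [-0.5,0,0],"twist": 0},
  {"dp": [-0.4,0,0],"twist": 0},
  {"dp": [-0.3,0,0],"twist": 0},
  {"dp": [-0.16,0,0],"twist": 0},
])

```text
time_s: 24.85
ee_pos: [0.484, 0.0701, 0.0078]
eef_rot: [3.141, -0.0, 1.703]
force: [-0.6, 1.7, 1.9]
grip_width: 0.06
grip_force: 1.5
```

```bash
python3 - <<'E'
from look import *
o=ctrl.get_obs();print(o['ee_pos'],o['force'],o['time_s'])
discs('scene')
E
```

```text
[0.48399789 0.07013979 0.00781261] [-0.64207053  1.74726808  1.87371412] 24.85
scene 0.91 xy [ 0.4397 -0.2128] mid [ 0.4406 -0.2137] r 50.5 gauge [-0.2153 -0.1839] hue 1.0
scene 0.89 xy [0.4935 0.0238] mid [0.4951 0.0228] r 49.9 gauge [-0.1593  0.0522] hue -1
scene 0.86 xy [ 0.452  -0.0799] mid [ 0.4526 -0.0802] r 50.5 gauge [-0.2018 -0.0511] hue 108.0
scene 0.8 xy [0.5237 0.5545] mid [0.5238 0.5536] r 52.1 gauge [-0.1246  0.5826] hue 89.0
scene 0.74 xy [0.6044 0.1209] mid [0.6023 0.12  ] r 50.3 gauge [-0.0476  0.1483] hue 25.0
scene 0.7 xy [0.347  0.4452] mid [0.3479 0.4435] r 51.0 gauge [-0.3022  0.4749] hue 89.0
scene 0.57 xy [0.2094 0.3751] mid [0.2101 0.379 ] r 52.2 gauge [-0.4404  0.406 ] hue 171.0
```

```bash
python3 - <<'E'
from look import *
a=go(ctrl,.48,.095,.06,1.704)
c=np.array([.491,.0238]);t=w([-.049,.0485]);u=(t-c)/np.linalg.norm(t-c);print(u,t)
a=go(ctrl,*(c-.08*u),.06,np.arctan2(u[1],u[0])+np.pi,a)
a=go(ctrl,*(c-.08*u),.007,a[3],a)
a=go(ctrl,*(t-.0465*u),.007,a[3],a);print(a)
E
```

```text
rows 2 dp each [ 0.31  -0.007 -0.656] | then rows 1 twist each -0.018 t 24.9
[ 0.99970718 -0.02419809] [0.6039127  0.02106693]
rows 2 dp each [-0.744 -0.97  -0.   ] | then rows 21 twist each -0.964 t 24.9
rows 2 dp each [ 0.    -0.     0.662] | then rows 1 twist each -0.0 t 24.9
rows 4 dp each [-0.915  0.     0.   ] | then rows 1 twist each -0.0 t 24.9
[0.55742632 0.02219214 0.007      3.1173922 ]
```

Request:
step_arm([
  {"dp": [0.5,0,-0.3],"twist": 0},
  {"dp": [0.12,0,-1],"twist": 0},
  {"dp": [-0.744,-0.97,0],"twist": 0},
  {"dp": [-0.744,-0.97,0],"twist": 0},
  {"dp": [0,0,0],"twist": -1},
  {"dp": [0,0,0],"twist": -1},
  {"dp": [0,0,0],"twist": -1},
  {"dp": [0,0,0],"twist": -1},
  {"dp": [0,0,0],"twist": -1},
  {"dp": [0,0,0],"twist": -1},
  {"dp": [0,0,0],"twist": -1},
  {"dp": [0,0,0],"twist": -1},
])

```text
time_s: 26.15
ee_pos: [0.4112, 0.0268, 0.0593]
eef_rot: [-3.142, 0.0, 2.266]
force: [0.3, -0.5, -0.2]
grip_width: 0.0598
grip_force: 0.0
```

Request:
step_arm([
  {"dp": [0,0,0],"twist": -1},
  {"dp": [0,0,0],"twist": -1},
  {"dp": [0,0,0],"twist": -1},
  {"dp": [0,0,0],"twist": -1},
  {"dp": [0,0,0],"twist": -1},
  {"dp": [0,0,0],"twist": -1},
  {"dp": [0,0,0],"twist": -1},
  {"dp": [0,0,0],"twist": -1},
  {"dp": [0,0,0],"twist": -1},
  {"dp": [0,0,0],"twist": -1},
  {"dp": [0,0,0],"twist": -1},
  {"dp": [0,0,0],"twist": -1},
])

```text
time_s: 27.35
ee_pos: [0.4112, 0.0267, 0.0593]
eef_rot: [-3.141, 0.0, 3.103]
force: [0.1, 0.1, -0.2]
grip_width: 0.0603
grip_force: 0.0
```

```bash
python3 - <<'E'
from look import *
o=ctrl.get_obs();print(o['ee_pos'],o['eef_rot'])
discs('wrist');a=go(ctrl,.4111,.0257,.007,3.1174)
a=go(ctrl,.5574,.0222,.007,3.1174,a)
E
```

```text
[0.41117577 0.02674911 0.05926576] [-3.14142511e+00  2.88923243e-05  3.10343817e+00]
wrist 0.92 xy [ 0.4358 -0.1813] mid [ 0.4339 -0.1772] r 36.7 gauge [-0.2189 -0.1523] hue 2.0
wrist 0.87 xy [0.5788 0.0858] mid [0.5766 0.0888] r 23.0 gauge [-0.0736  0.1135] hue 26.0
wrist 0.69 xy [0.3271 0.1301] mid [0.3267 0.129 ] r 49.3 gauge [-0.3248  0.16  ] hue 172.0
wrist 0.68 xy [ 0.4465 -0.0799] mid [ 0.4359 -0.0806] r 49.2 gauge [-0.2072 -0.051 ] hue 105.0
wrist 0.56 xy [0.4904 0.0242] mid [0.475  0.0242] r 48.5 gauge [-0.1624  0.0527] hue 75.0
rows 2 dp each [ 0.001 -0.012  0.653] | then rows 1 twist each -0.227 t 27.4
rows 4 dp each [-0.915  0.     0.   ] | then rows 1 twist each -0.0 t 27.4
```

Request:
step_arm([
  {"dp": [0,-0.024,0.5],"twist": -0.2},
  {"dp": [0,0,0.4],"twist": 0},
  {"dp": [0,0,0.25],"twist": 0},
  {"dp": [0,0,0.15],"twist": 0},
  {"dp": [0,0,0],"twist": 0},
])

```text
time_s: 27.95
ee_pos: [0.411, 0.0255, 0.0068]
eef_rot: [-3.142, -0.001, 3.113]
force: [-0.5, -0.3, 0.8]
grip_width: 0.0601
grip_force: 0.0
```

Request:
step_arm([
  {"dp": [-0.4,0,0],"twist": 0},
  {"dp": [-0.4,0,0],"twist": 0},
  {"dp": [-0.4,0,0],"twist": 0},
  {"dp": [-0.4,0,0],"twist": 0},
  {"dp": [-0.4,0,0],"twist": 0},
  {"dp": [-0.4,0,0],"twist": 0},
  {"dp": [-0.4,0,0],"twist": 0},
  {"dp": [-0.3,0,0],"twist": 0},
  {"dp": [-0.25,0,0],"twist": 0},
  {"dp": [-0.15,0,0],"twist": 0},
  {"dp": [-0.1,0,0],"twist": 0},
  {"dp": [-0.06,0,0],"twist": 0},
])

```text
time_s: 29.15
ee_pos: [0.5558, 0.0214, 0.0071]
eef_rot: [-3.142, -0.005, 3.114]
force: [-23.9, -0.4, 16.4]
grip_width: 0.0602
grip_force: 12.2
```

```bash
python3 - <<'E'
from look import *
o=ctrl.get_obs();print(o['ee_pos'],o['force'],o['time_s'])
discs('scene')
E
```

```text
[0.55577654 0.02140156 0.00706394] [-23.9449117   -0.44275612  16.36234316] 29.15
scene 0.97 xy [0.6035 0.1215] mid [0.6027 0.1206] r 50.5 gauge [-0.0485  0.1489] hue 25.0
scene 0.95 xy [0.2094 0.373 ] mid [0.21   0.3732] r 51.5 gauge [-0.4404  0.4039] hue 171.0
scene 0.83 xy [0.346  0.4432] mid [0.3501 0.4437] r 52.9 gauge [-0.3032  0.4729] hue 89.0
scene 0.8 xy [0.521 0.552] mid [0.5242 0.5524] r 51.6 gauge [-0.1273  0.5802] hue 89.0
scene 0.79 xy [ 0.45  -0.079] mid [ 0.4514 -0.08  ] r 51.1 gauge [-0.2038 -0.0502] hue 108.0
scene 0.76 xy [0.6061 0.0244] mid [0.6034 0.0198] r 55.8 gauge [-0.0468  0.0518] hue -1
scene 0.75 xy [0.3173 0.1531] mid [0.3174 0.1537] r 31.7 gauge [-0.3344  0.1831] hue 170.0
scene 0.57 xy [ 0.4394 -0.2143] mid [ 0.44  -0.214] r 49.6 gauge [-0.2155 -0.1854] hue 1.0
```

```bash
python3 - <<'E'
from look import *
a=go(ctrl,.50,.023,.06,3.114)
c=np.array([.4495,-.079]);t=w([-.049,-.0515])
def chain(a,c,t,pre,off):
    u=(t-c)/np.linalg.norm(t-c);y=np.arctan2(u[1],u[0])+np.pi
    a=go(ctrl,*(c-pre*u),.06,y,a);a=go(ctrl,*(c-pre*u),.007,y,a);a=go(ctrl,*(t-off*u),.007,y,a);print(a)
chain(a,c,t,.075,.0475)
f=np.load('scene1.npz');W=f['W']
m=(W[...,2]>.006)&(W[...,2]<.06)&(W[...,0]>.25)&(W[...,0]<.42)&(W[...,1]<-.12)&(W[...,1]>-.4)&(np.hypot(W[...,0]-.439,W[...,1]+.2135)>.056)
q=(W[m][:,:2]*1000).astype(np.float32);n,l,s,ce=cv2.connectedComponentsWithStats(m.astype(np.uint8))
for i in range(1,n):
    if s[i,4]>40: k=W[l==i];print(s[i,4],k.min(0).round(3),k.max(0).round(3))
E
```

```text
rows 2 dp each [ 0.699  0.001 -0.658] | then rows 1 twist each -0.002 t 29.2
rows 4 dp each [ 0.766 -0.659 -0.   ] | then rows 1 twist each -0.402 t 29.2
rows 2 dp each [-0.    -0.     0.662] | then rows 1 twist each -0.0 t 29.2
rows 5 dp each [-0.914  0.     0.   ] | then rows 1 twist each -0.0 t 29.2
[ 0.5572927  -0.07895086  0.007       3.14204856]
704 [ 0.294 -0.345  0.006] [ 0.346 -0.145  0.024]
259 [ 0.356 -0.382  0.007] [ 0.411 -0.334  0.028]
```

Request:
step_arm([
  {"dp": [0.6,0,0],"twist": 0},
  {"dp": [0.8,0,-0.4],"twist": 0},
  {"dp": [0,0,-0.92],"twist": 0},
  {"dp": [0.766,-0.659,0],"twist": 0},
  {"dp": [0.766,-0.659,0],"twist": 0},
  {"dp": [0.766,-0.659,0],"twist": 0},
  {"dp": [0.766,-0.659,0],"twist": -0.4},
  {"dp": [0,0,0.4],"twist": 0},
  {"dp": [0,0,0.4],"twist": 0},
  {"dp": [0,0,0.3],"twist": 0},
  {"dp": [0,0,0.2],"twist": 0},
  {"dp": [0,0,0],"twist": 0},
])

```text
time_s: 30.45
ee_pos: [0.3758, -0.079, 0.0075]
eef_rot: [3.141, -0.001, -3.141]
force: [-0.7, -0.7, 0.4]
grip_width: 0.0602
grip_force: 0.0
```

```bash
python3 - <<'E'
from look import *
o=ctrl.get_obs();print(o['ee_pos'],o['force'],o['time_s'])
discs('wrist')
go(ctrl,.5573,-.079,.007,3.142)
E
```

```text
[ 0.37575963 -0.07898676  0.00747512] [-0.70259973 -0.74728291  0.36825067] 30.45
wrist 0.92 xy [ 0.4055 -0.2072] mid [ 0.4083 -0.2061] r 35.1 gauge [-0.2494 -0.178 ] hue 2.0
wrist 0.65 xy [ 0.4494 -0.0796] mid [ 0.4454 -0.0789] r 49.7 gauge [-0.2044 -0.0509] hue 105.0
rows 5 dp each [-0.905  0.001  0.007] | then rows 1 twist each -0.002 t 30.6
```

Request:
step_arm([
  {"dp": [-0.5,0,0],"twist": 0},
  {"dp": [-0.4,0,0],"twist": 0},
  {"dp": [-0.5,0,0],"twist": 0},
  {"dp": [-0.5,0,0],"twist": 0},
  {"dp": [-0.5,0,0],"twist": 0},
  {"dp": [-0.5,0,0],"twist": 0},
  {"dp": [-0.5,0,0],"twist": 0},
  {"dp": [-0.4,0,0],"twist": 0},
  {"dp": [-0.3,0,0],"twist": 0},
  {"dp": [-0.2,0,0],"twist": 0},
  {"dp": [-0.12,0,0],"twist": 0},
  {"dp": [-0.08,0,0],"twist": 0},
])

```text
time_s: 31.75
ee_pos: [0.5561, -0.0791, 0.0083]
eef_rot: [3.142, -0.0, -3.141]
force: [-11.1, -1.1, 6.4]
grip_width: 0.06
grip_force: 5.3
```

```bash
python3 - <<'E'
from look import *
o=ctrl.get_obs();print(o['ee_pos'],o['force'],o['time_s'])
discs('scene')
a=go(ctrl,.50,-.079,.06,3.142)
c=np.array([.4385,-.2135]);t=w([-.049,-.152])
def chain(a,c,t,pre,off):
    u=(t-c)/np.linalg.norm(t-c);y=np.arctan2(u[1],u[0])+np.pi
    a=go(ctrl,*(c-pre*u),.06,y,a);a=go(ctrl,*(c-pre*u),.007,y,a);a=go(ctrl,*(t-off*u),.007,y,a);print(a)
    s=np.array([-u[1],u[0]]);print('fingers',c-pre*u-.008*u+.043*s,c-pre*u-.008*u-.043*s)
chain(a,c,t,.065,.0475)
E
```

```text
[ 0.55607038 -0.07906736  0.0082901 ] [-11.1385028   -1.11057303   6.36548411] 31.75
scene 0.95 xy [ 0.438  -0.2139] mid [ 0.4398 -0.2137] r 51.0 gauge [-0.217 -0.185] hue 1.0
scene 0.9 xy [0.3489 0.4479] mid [0.3492 0.4433] r 53.6 gauge [-0.3002  0.4776] hue 89.0
scene 0.82 xy [0.6052 0.1214] mid [0.6027 0.1212] r 54.3 gauge [-0.0468  0.1489] hue 25.0
scene 0.75 xy [0.2103 0.3745] mid [0.2102 0.373 ] r 51.6 gauge [-0.4395  0.4053] hue 171.0
scene 0.74 xy [0.6026 0.0199] mid [0.6044 0.0198] r 50.7 gauge [-0.0503  0.0473] hue -1
scene 0.69 xy [0.3289 0.1301] mid [0.3358 0.1296] r 50.0 gauge [-0.3231  0.1599] hue 171.0
scene 0.68 xy [0.5214 0.5532] mid [0.5232 0.5533] r 52.9 gauge [-0.1268  0.5813] hue 89.0
scene 0.65 xy [ 0.6057 -0.0762] mid [ 0.6049 -0.0784] r 51.5 gauge [-0.0481 -0.0488] hue 109.0
rows 2 dp each [ 0.699  0.001 -0.647] | then rows 1 twist each -0.003 t 31.9
rows 4 dp each [ 0.783 -0.921 -0.   ] | then rows 3 twist each -0.958 t 31.9
rows 2 dp each [-0.    -0.     0.662] | then rows 1 twist each -0.0 t 31.9
rows 5 dp each [-0.941  0.     0.   ] | then rows 1 twist each -0.0 t 31.9
[ 0.55913404 -0.1889119   0.007       3.34266236]
fingers [ 0.35838284 -0.18594568] [ 0.37555855 -0.27021309]
```

Request:
step_arm([
  {"dp": [0.6,0,0],"twist": 0},
  {"dp": [0.8,0,-0.4],"twist": 0},
  {"dp": [0,0,-0.9],"twist": 0},
  {"dp": [0.783,-0.921,0],"twist": 0},
  {"dp": [0.783,-0.921,0],"twist": 0},
  {"dp": [0.783,-0.921,0],"twist": 0},
  {"dp": [0.783,-0.921,0],"twist": -0.96},
  {"dp": [0,0,0],"twist": -0.96},
  {"dp": [0,0,0],"twist": -0.96},
  {"dp": [0,0,0],"twist": 0},
])

```text
time_s: 32.85
ee_pos: [0.3748, -0.2269, 0.0603]
eef_rot: [-3.141, 0.001, -2.94]
force: [0.9, 0.0, -0.1]
grip_width: 0.0604
grip_force: 0.0
```

```bash
python3 - <<'E'
from look import *
o=ctrl.get_obs();print(o['ee_pos'],o['force'],o['time_s'])
p,d,W=discs('wrist');cv2.imwrite('pics/w6.png',p[:,:,::-1])
a=go(ctrl,.3748,-.2263,.007,3.3427)
go(ctrl,.5591,-.1885,.007,3.3427,a)
E
```

```text
[ 0.37477139 -0.22689251  0.06027036] [ 0.90400661  0.0351031  -0.09262419] 32.85
wrist 0.59 xy [ 0.4375 -0.2133] mid [ 0.431  -0.2126] r 49.0 gauge [-0.2174 -0.1844] hue 2.0
rows 2 dp each [0.002 0.003 0.664] | then rows 1 twist each -0.024 t 33.0
rows 5 dp each [-0.941  0.001  0.   ] | then rows 1 twist each -0.0 t 33.0
```

View pics/w6.png

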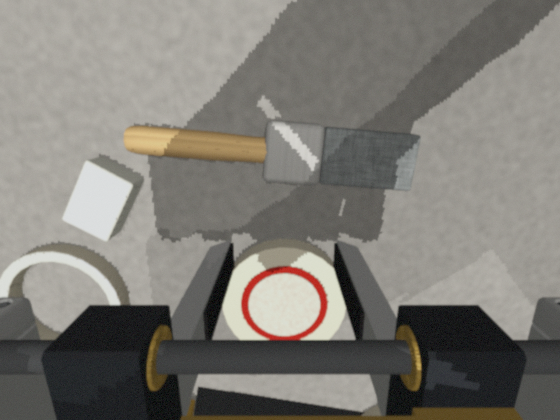

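Request:
step_arm([
  {"dp": [0,0,0.5],"twist": 0},
  {"dp": [0,0,0.4],"twist": 0},
  {"dp": [0,0,0.25],"twist": 0},
  {"dp": [0,0,0.17],"twist": 0},
  {"dp": [0,0,0],"twist": 0},
])

```text
time_s: 33.45
ee_pos: [0.3747, -0.2262, 0.0067]
eef_rot: [3.141, -0.001, -2.941]
force: [0.4, -0.4, 0.2]
grip_width: 0.0603
grip_force: 0.0
```

Request:
step_arm([
  {"dp": [-0.4,0,0],"twist": 0},
  {"dp": [-0.5,0,0],"twist": 0},
  {"dp": [-0.5,0,0],"twist": 0},
  {"dp": [-0.5,0,0],"twist": 0},
  {"dp": [-0.5,0,0],"twist": 0},
  {"dp": [-0.5,0,0],"twist": 0},
  {"dp": [-0.5,0,0],"twist": 0},
  {"dp": [-0.5,0,0],"twist": 0},
  {"dp": [-0.35,0,0],"twist": 0},
  {"dp": [-0.2,0,0],"twist": 0},
  {"dp": [-0.15,0,0],"twist": 0},
  {"dp": [-0.1,0,0],"twist": 0},
])

```text
time_s: 34.65
ee_pos: [0.5583, -0.1891, 0.0074]
eef_rot: [3.141, -0.002, -2.94]
force: [-23.0, -6.0, 13.3]
grip_width: 0.0597
grip_force: 11.8
```

```bash
python3 - <<'E'
from look import *
o=ctrl.get_obs();print(o['ee_pos'],o['force'],o['time_s'])
discs('scene')
a=go(ctrl,.50,-.2,.20,-2.94)
go(ctrl,.604,-.2865,.14,3.150,a)
E
```

```text
[ 0.55828633 -0.18905913  0.00735683] [-23.02168338  -6.01409465  13.3264954 ] 34.65
scene 0.96 xy [0.6089 0.1241] mid [0.6044 0.1208] r 56.5 gauge [-0.0431  0.1515] hue 24.0
scene 0.92 xy [0.522  0.5544] mid [0.5231 0.5533] r 52.3 gauge [-0.1263  0.5825] hue 89.0
scene 0.86 xy [ 0.5778 -0.0714] mid [ 0.5791 -0.0733] r 50.3 gauge [-0.0759 -0.0437] hue 108.0
scene 0.78 xy [0.33   0.1302] mid [0.3298 0.1294] r 51.0 gauge [-0.322  0.16 ] hue 171.0
scene 0.72 xy [ 0.6062 -0.179 ] mid [ 0.6044 -0.1801] r 49.4 gauge [-0.0484 -0.1516] hue 2.0
scene 0.71 xy [0.3476 0.4445] mid [0.3485 0.4445] r 51.8 gauge [-0.3016  0.4742] hue 89.0
scene 0.67 xy [0.6041 0.0202] mid [0.6029 0.022 ] r 51.5 gauge [-0.0488  0.0477] hue -1
scene 0.57 xy [0.2078 0.373 ] mid [0.2106 0.3734] r 51.7 gauge [-0.442   0.4039] hue 171.0
rows 5 dp each [ 0.298  0.005 -0.962] | then rows 1 twist each -0.007 t 34.8
rows 3 dp each [-0.705 -0.88   0.5  ] | then rows 3 twist each 0.922 t 34.8
```

```bash
python3 - <<'E'
from look import *
a=np.array([.5583,-.1891,.0074,3.343])
a=go(ctrl,.5583-.06*.98,-.1891-.06*.2,.06,3.343,a)
a=go(ctrl,.490,-.0784,.06,3.15,a)
E
```

```text
rows 2 dp each [ 0.75   0.    -0.657] | then rows 1 twist each -0.0 t 34.8
rows 4 dp each [-0.095  0.763  0.   ] | then rows 3 twist each 0.922 t 34.8
```

Request:
step_arm([
  {"dp": [0.6,0,0],"twist": 0},
  {"dp": [0.9,0,-0.4],"twist": 0},
  {"dp": [0,0,-0.92],"twist": 0},
  {"dp": [-0.095,0.763,0],"twist": 0},
  {"dp": [-0.095,0.763,0],"twist": 0},
  {"dp": [-0.095,0.763,0],"twist": 0},
  {"dp": [-0.095,0.763,0],"twist": 0.92},
  {"dp": [0,0,0],"twist": 0.92},
  {"dp": [0,0,0],"twist": 0.92},
  {"dp": [0,0,0],"twist": 0},
])

```text
time_s: 35.75
ee_pos: [0.4908, -0.0782, 0.0603]
eef_rot: [-3.142, 0.001, -3.134]
force: [0.4, 0.3, -0.1]
grip_width: 0.0598
grip_force: 0.0
```

```bash
python3 - <<'E'
from look import *
o=ctrl.get_obs();print(o['ee_pos'],o['eef_rot'],o['time_s'])
discs('wrist');discs('top')
a=go(ctrl,.490,-.0784,.007,3.15)
go(ctrl,.5568,-.0790,.007,3.15,a)
E
```

```text
[ 0.49081874 -0.07821386  0.06031291] [-3.14151976e+00  7.43773871e-04 -3.13412839e+00] 35.75
wrist 0.86 xy [ 0.603  -0.1763] mid [ 0.6002 -0.1655] r 48.7 gauge [-0.0516 -0.1488] hue -1
wrist 0.79 xy [0.5652 0.1101] mid [0.5692 0.1069] r 22.7 gauge [-0.0869  0.1379] hue 27.0
wrist 0.78 xy [0.354  0.0914] mid [0.3533 0.0904] r 14.3 gauge [-0.2982  0.121 ] hue 172.0
wrist 0.67 xy [0.6011 0.0206] mid [0.5981 0.0102] r 49.0 gauge [-0.0518  0.0481] hue -1
wrist 0.59 xy [ 0.5751 -0.0721] mid [ 0.5571 -0.0723] r 48.8 gauge [-0.0787 -0.0445] hue 105.0
top 0.94 xy [0.343  0.4455] mid [0.3429 0.445 ] r 48.3 gauge [-0.3062  0.4752] hue 89.0
top 0.92 xy [0.5186 0.5546] mid [0.517  0.5563] r 49.6 gauge [-0.1296  0.5828] hue 89.0
top 0.85 xy [ 0.6026 -0.1764] mid [ 0.6033 -0.1767] r 49.0 gauge [-0.052  -0.1489] hue 1.0
top 0.8 xy [0.3255 0.1316] mid [0.3251 0.1317] r 49.2 gauge [-0.3264  0.1615] hue -1
top 0.7 xy [0.6005 0.0251] mid [0.5999 0.0239] r 49.2 gauge [-0.0524  0.0526] hue -1
top 0.68 xy [ 0.5776 -0.0676] mid [ 0.5897 -0.0665] r 46.7 gauge [-0.0761 -0.0399] hue -1
top 0.67 xy [0.2054 0.3755] mid [0.2064 0.3749] r 49.1 gauge [-0.4444  0.4064] hue -1
top 0.66 xy [0.6012 0.1234] mid [0.6009 0.124 ] r 48.6 gauge [-0.0508  0.1509] hue -1
rows 2 dp each [0.01  0.001 0.664] | then rows 1 twist each 0.017 t 36.0
rows 2 dp each [-0.835 -0.015 -0.   ] | then rows 1 twist each -0.0 t 36.0
```

Request:
step_arm([
  {"dp": [0,0,0.5],"twist": 0},
  {"dp": [0,0,0.4],"twist": 0},
  {"dp": [0,0,0.25],"twist": 0},
  {"dp": [0,0,0.17],"twist": 0},
  {"dp": [0,0,0],"twist": 0},
])

```text
time_s: 36.45
ee_pos: [0.4905, -0.0783, 0.0067]
eef_rot: [3.141, -0.001, -3.133]
force: [1.0, 0.8, -0.8]
grip_width: 0.06
grip_force: 0.0
```

Request:
step_arm([
  {"dp": [-0.25,0,0],"twist": 0},
  {"dp": [-0.25,0,0],"twist": 0},
  {"dp": [-0.25,0,0],"twist": 0},
  {"dp": [-0.25,0,0],"twist": 0},
  {"dp": [-0.2,0,0],"twist": 0},
  {"dp": [-0.15,-0.01,0],"twist": 0},
  {"dp": [-0.1,0,0],"twist": 0},
  {"dp": [-0.1,0,0],"twist": 0},
  {"dp": [-0.08,0,0],"twist": 0},
  {"dp": [-0.04,0,0],"twist": 0},
  {"dp": [0,0,0],"twist": 0},
])

```text
time_s: 37.55
ee_pos: [0.5563, -0.0781, 0.007]
eef_rot: [3.141, -0.004, -3.133]
force: [-12.3, -0.4, 7.3]
grip_width: 0.06
grip_force: 6.8
```

```bash
python3 - <<'E'
from look import *
o=ctrl.get_obs();print(o['ee_pos'],o['eef_rot'],o['time_s'],o['force'])
discs('scene')
a=np.array([.49,-.0784,.06,3.15])
go(ctrl,.605,-.2865,.14,3.15,a)
E
```

```text
[ 0.55626065 -0.0781136   0.00695668] [ 3.14131492 -0.00373242 -3.13305515] 37.55 [-12.32229603  -0.38905484   7.29950631]
scene 0.93 xy [0.2097 0.3738] mid [0.2094 0.3734] r 52.5 gauge [-0.4401  0.4047] hue 172.0
scene 0.92 xy [0.3479 0.4433] mid [0.3484 0.4436] r 52.8 gauge [-0.3013  0.4729] hue 89.0
scene 0.91 xy [0.6028 0.1219] mid [0.603  0.1205] r 50.1 gauge [-0.0492  0.1494] hue 25.0
scene 0.9 xy [0.5235 0.5552] mid [0.5229 0.5535] r 51.6 gauge [-0.1248  0.5833] hue 89.0
scene 0.86 xy [ 0.6052 -0.1795] mid [ 0.6056 -0.181 ] r 49.3 gauge [-0.0495 -0.1521] hue 1.0
scene 0.83 xy [0.3308 0.1296] mid [0.3367 0.1287] r 48.3 gauge [-0.3211  0.1594] hue 171.0
scene 0.78 xy [ 0.6059 -0.0769] mid [ 0.6041 -0.0786] r 50.0 gauge [-0.0478 -0.0495] hue 109.0
scene 0.75 xy [0.6046 0.0224] mid [0.6027 0.0215] r 51.2 gauge [-0.0483  0.0498] hue -1
rows 6 dp each [-0.472 -0.871 -0.333] | then rows 1 twist each -0.0 t 37.6
```

Request:
step_arm([
  {"dp": [0.6,0,0],"twist": 0},
  {"dp": [0.9,0,-0.4],"twist": 0},
  {"dp": [0.2,0,-0.95],"twist": 0},
  {"dp": [0,0,-1],"twist": 0},
  {"dp": [0,0,-1],"twist": 0},
  {"dp": [0,0,-1],"twist": 0},
  {"dp": [0,0,-1],"twist": 0},
  {"dp": [0,0,-1],"twist": 0},
  {"dp": [0,0,0],"twist": 0},
])

```text
time_s: 38.55
ee_pos: [0.4913, -0.079, 0.2666]
eef_rot: [-3.139, 0.009, -3.133]
force: [-0.0, 0.6, -1.4]
grip_width: 0.0603
grip_force: 0.0
```

```bash
python3 - <<'E'
from look import *
o=ctrl.get_obs();print(o['ee_pos'],o['eef_rot'],o['time_s'])
p,d,W=discs('wrist');cv2.imwrite('pics/w7.png',p[:,:,::-1]);p=p.astype(int)
red=(p[...,0]>120)&(p[...,1]<60)&(W[...,2]>.05)&(W[...,0]>.55)&(d>0);print(red.sum(),np.percentile(W[red],[2,50,98],axis=0).round(4) if red.any() else '')
p2,d2,W2=snap(ctrl,'scene')
for r in ctrl.cut_out('scene','guide')[:2]:
    m=r['pixels']&(d2>0)&(W2[...,2]>.025);print('guide',r['conf'],cv2.minAreaRect((W2[m][:,:2]*1000).astype(np.float32)))
go(ctrl,.605,-.287,.14,3.15)
E
```

```text
[ 0.49130407 -0.07902785  0.26660988] [-3.13940694  0.00913738 -3.13307611] 38.55
wrist 0.92 xy [ 0.6054 -0.1782] mid [ 0.5975 -0.178 ] r 49.4 gauge [-0.0493 -0.1507] hue 2.0
wrist 0.9 xy [0.6053 0.1212] mid [0.6014 0.121 ] r 51.9 gauge [-0.0467  0.1486] hue 27.0
wrist 0.78 xy [0.6027 0.0234] mid [0.5951 0.0226] r 49.3 gauge [-0.0501  0.0508] hue 75.0
wrist 0.65 xy [ 0.6069 -0.0759] mid [ 0.6032 -0.0767] r 51.7 gauge [-0.0469 -0.0485] hue 106.0
wrist 0.62 xy [0.3279 0.13  ] mid [0.3322 0.1284] r 49.1 gauge [-0.324   0.1598] hue 172.0
242 [[ 0.5883 -0.2887  0.0791]
 [ 0.6031 -0.2829  0.0822]
 [ 0.6196 -0.278   0.0838]]
guide 0.72 ((523.7554321289062, 370.3865051269531), (37.759681701660156, 120.62901306152344), 85.24815368652344)
guide 0.22 ((0.0, 0.0), (0.0, 0.0), 0.0)
rows 6 dp each [-0.476 -0.873  0.498] | then rows 1 twist each 0.001 t 38.8
```

View pics/w7.png

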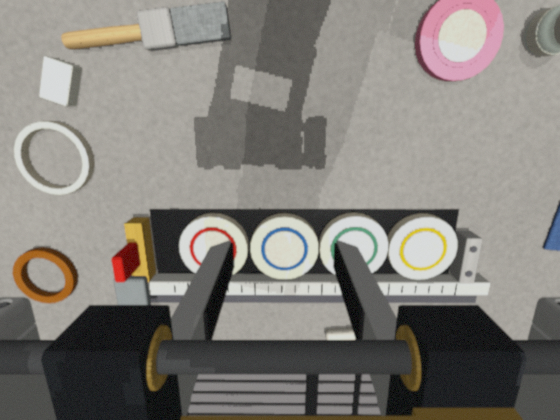

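Request:
step_arm([
  {"dp": [-0.476,-0.86,0.498],"twist": 0},
  {"dp": [-0.476,-0.86,0.498],"twist": 0},
  {"dp": [-0.476,-0.86,0.498],"twist": 0},
  {"dp": [-0.476,-0.86,0.498],"twist": 0},
  {"dp": [-0.476,-0.86,0.498],"twist": 0},
  {"dp": [-0.476,-0.86,0.498],"twist": 0},
  {"dp": [0,0,0],"twist": 0},
  {"dp": [0,0,0.7],"twist": 0},
  {"dp": [0,0,0.8],"twist": 0},
  {"dp": [0,0,0.6],"twist": 0},
  {"dp": [0,0,0.2],"twist": 0},
  {"dp": [0,0,0],"twist": 0},
])

```text
time_s: 39.95
ee_pos: [0.605, -0.2834, 0.0486]
eef_rot: [3.141, -0.002, -3.133]
force: [-0.1, -0.6, 0.4]
grip_width: 0.0596
grip_force: 0.0
```

Request:
step_arm([
  {"dp": [0,0,0],"twist": 0},
  {"dp": [0,0,0],"twist": 0},
  {"dp": [0,0,0],"twist": 0},
  {"dp": [0,0,0],"twist": 0},
  {"dp": [0,0,0],"twist": 0},
  {"dp": [0,0,0],"twist": 0},
], gripper=-1, squeeze=25)

```text
time_s: 40.55
ee_pos: [0.6056, -0.2842, 0.0499]
eef_rot: [-3.141, 0.0, -3.133]
force: [0.0, -2.0, 0.0]
grip_width: 0.0156
grip_force: 0.7
```

Request:
step_arm([
  {"dp": [0,0.15,0],"twist": 0},
  {"dp": [0,0.15,0],"twist": 0},
  {"dp": [0,0.15,0],"twist": 0},
  {"dp": [0,0.15,0],"twist": 0},
  {"dp": [0,0.15,0],"twist": 0},
  {"dp": [0,0.15,0],"twist": 0},
  {"dp": [0,0,0],"twist": 0},
])

```text
time_s: 41.25
ee_pos: [0.6053, -0.247, 0.0498]
eef_rot: [3.141, -0.0, -3.132]
force: [-3.6, 2.2, 4.1]
grip_width: 0.0139
grip_force: 25.0
```

Request:
step_arm([
  {"dp": [0,0.04,0],"twist": 0},
  {"dp": [0,0.04,0],"twist": 0},
  {"dp": [0,0.04,0],"twist": 0},
  {"dp": [0,0.04,0],"twist": 0},
  {"dp": [0,0.04,0],"twist": 0},
  {"dp": [0,0.04,0],"twist": 0},
])

```text
time_s: 41.85
ee_pos: [0.6052, -0.2387, 0.0498]
eef_rot: [-3.141, 0.0, -3.133]
force: [-2.5, -4.0, 6.3]
grip_width: 0.0141
grip_force: 25.0
```

Request:
step_arm([
  {"dp": [0,0.03,0],"twist": 0},
  {"dp": [0,0.03,0],"twist": 0},
  {"dp": [0,0.03,0],"twist": 0},
  {"dp": [0,0,0],"twist": 0},
])

```text
time_s: 42.25
ee_pos: [0.6052, -0.2355, 0.0498]
eef_rot: [-3.141, 0.0, -3.133]
force: [-2.3, -6.0, 5.1]
grip_width: 0.0141
grip_force: 25.0
```

Request:
step_arm([
  {"dp": [0,0.025,0],"twist": 0},
  {"dp": [0,0.025,0],"twist": 0},
  {"dp": [0,0.025,0],"twist": 0},
])

```text
time_s: 42.55
ee_pos: [0.6051, -0.2329, 0.0498]
eef_rot: [-3.14, 0.001, -3.134]
force: [-1.7, -8.6, 3.8]
grip_width: 0.014
grip_force: 25.0
```

Request:
step_arm([
  {"dp": [0,0.025,0],"twist": 0},
  {"dp": [0,0.025,0],"twist": 0},
])

```text
time_s: 42.75
ee_pos: [0.6052, -0.2321, 0.0499]
eef_rot: [-3.138, 0.001, -3.134]
force: [-0.5, -21.3, -0.1]
grip_width: 0.0141
grip_force: 25.0
```

Request:
step_arm([
  {"dp": [0,0.01,0],"twist": 0},
  {"dp": [0,0,0],"twist": 0},
  {"dp": [0,0,0],"twist": 0},
  {"dp": [0,0,0],"twist": 0},
  {"dp": [0,0,0],"twist": 0},
])

```text
time_s: 43.25
ee_pos: [0.6052, -0.2321, 0.0498]
eef_rot: [-3.138, 0.001, -3.134]
force: [0.8, -19.5, 0.7]
grip_width: 0.0138
grip_force: 25.0
```

```bash
python3 - <<'E'
from look import *
discs('scene')
E
```

```text
scene 0.89 xy [0.3472 0.4453] mid [0.3491 0.4435] r 52.5 gauge [-0.302   0.4749] hue 89.0
scene 0.79 xy [0.3273 0.1294] mid [0.329  0.1297] r 51.3 gauge [-0.3247  0.1593] hue 171.0
scene 0.77 xy [ 0.6036 -0.0712] mid [ 0.6032 -0.0717] r 49.7 gauge [-0.0501 -0.0438] hue 108.0
scene 0.76 xy [0.6049 0.0218] mid [0.6033 0.0263] r 55.0 gauge [-0.048   0.0492] hue -1
scene 0.71 xy [0.6041 0.1251] mid [0.6022 0.1251] r 51.0 gauge [-0.0479  0.1526] hue 25.0
scene 0.66 xy [ 0.6102 -0.1664] mid [ 0.6129 -0.1673] r 50.0 gauge [-0.0443 -0.1391] hue 2.0
scene 0.64 xy [0.2097 0.3712] mid [0.2109 0.3709] r 50.1 gauge [-0.4401  0.4021] hue 171.0
scene 0.64 xy [0.5218 0.5539] mid [0.5228 0.5539] r 51.7 gauge [-0.1264  0.582 ] hue 89.0
```

Request:
step_arm([
  {"dp": [0,-0.05,0],"twist": 0},
  {"dp": [0,-0.1,0],"twist": 0},
  {"dp": [0,-0.15,0],"twist": 0},
  {"dp": [0,-0.2,0],"twist": 0},
  {"dp": [0,-0.2,0],"twist": 0},
  {"dp": [0,-0.2,0],"twist": 0},
  {"dp": [0,-0.2,0],"twist": 0},
  {"dp": [0,-0.15,0],"twist": 0},
  {"dp": [0,-0.1,0],"twist": 0},
  {"dp": [0,-0.06,0],"twist": 0},
  {"dp": [0,0,0],"twist": 0},
])

```text
time_s: 44.45
ee_pos: [0.6056, -0.2859, 0.0498]
eef_rot: [3.141, 0.0, -3.133]
force: [-4.3, -2.0, 6.0]
grip_width: 0.0136
grip_force: 25.0
```

Request:
step_arm([
  {"dp": [0,0,0],"twist": 0},
  {"dp": [0,0,0],"twist": 0},
  {"dp": [0,0,0],"twist": 0},
  {"dp": [0,0,-0.6],"twist": 0},
  {"dp": [0,0,-0.9],"twist": 0},
  {"dp": [0,0,-0.9],"twist": 0},
  {"dp": [0.6,0.8,-0.7],"twist": 0},
  {"dp": [0.6,0.8,-0.7],"twist": 0},
  {"dp": [0.6,0.8,-0.7],"twist": 0},
  {"dp": [0.6,0.8,-0.7],"twist": 0},
  {"dp": [0.6,0.8,0],"twist": 0},
  {"dp": [0,0.8,0],"twist": 0},
], gripper=0.28)

```text
time_s: 45.65
ee_pos: [0.4823, -0.0938, 0.2589]
eef_rot: [-3.141, 0.002, -3.134]
force: [0.7, -0.2, -0.9]
grip_width: 0.0599
grip_force: 0.0
```

Request:
step_arm([
  {"dp": [0,0,0],"twist": 0},
  {"dp": [0,0,0],"twist": 0},
])

```text
time_s: 45.85
ee_pos: [0.484, -0.0946, 0.2578]
eef_rot: [-3.141, 0.0, -3.132]
force: [-0.2, 0.4, 0.4]
grip_width: 0.06
grip_force: 0.0
```

```bash
python3 - <<'E'
from look import *
o=ctrl.get_obs();print(o['ee_pos'],o['eef_rot'],o['time_s'])
p,d,W=discs('wrist');cv2.imwrite('pics/w8.png',p[:,:,::-1]);p=p.astype(int)
red=(p[...,0]>120)&(p[...,1]<60)&(W[...,2]>.05)&(W[...,0]>.55)&(d>0);print(red.sum(),np.percentile(W[red],[2,50,98],axis=0).round(4) if red.any() else '')
discs('scene')
p2,d2,W2=snap(ctrl,'scene')
for r in ctrl.cut_out('scene','guide')[:2]:
    m=r['pixels']&(d2>0)&(W2[...,2]>.025)
    if m.sum()>50: print('guide',r['conf'],cv2.minAreaRect((W2[m][:,:2]*1000).astype(np.float32)))
E
```

```text
[ 0.4840432  -0.09461404  0.25781105] [-3.14148861e+00  3.31460878e-04 -3.13178662e+00] 45.85
wrist 0.95 xy [ 0.6066 -0.1668] mid [ 0.6037 -0.1679] r 51.2 gauge [-0.0479 -0.1394] hue 3.0
wrist 0.93 xy [0.3271 0.1303] mid [0.3284 0.1289] r 49.8 gauge [-0.3249  0.1602] hue 172.0
wrist 0.75 xy [ 0.6041 -0.0707] mid [ 0.6029 -0.0708] r 49.2 gauge [-0.0496 -0.0433] hue 106.0
wrist 0.73 xy [0.6015 0.0272] mid [0.5967 0.0312] r 48.5 gauge [-0.0514  0.0547] hue -1
wrist 0.63 xy [0.604  0.1231] mid [0.6011 0.1243] r 55.1 gauge [-0.048   0.1505] hue 26.0
255 [[ 0.5883 -0.2888  0.0791]
 [ 0.6033 -0.2829  0.0821]
 [ 0.6198 -0.278   0.0837]]
scene 0.88 xy [0.6039 0.1224] mid [0.6019 0.1223] r 48.5 gauge [-0.0482  0.1498] hue 25.0
scene 0.87 xy [ 0.6087 -0.1713] mid [ 0.6048 -0.1693] r 53.9 gauge [-0.046  -0.1439] hue 2.0
scene 0.71 xy [0.6043 0.0283] mid [0.6029 0.0265] r 50.6 gauge [-0.0486  0.0557] hue -1
scene 0.68 xy [0.3306 0.1306] mid [0.3293 0.1294] r 52.0 gauge [-0.3214  0.1604] hue 171.0
scene 0.68 xy [0.3483 0.4451] mid [0.3485 0.4446] r 52.2 gauge [-0.3008  0.4747] hue 89.0
scene 0.61 xy [0.2097 0.3716] mid [0.2107 0.3718] r 52.1 gauge [-0.4401  0.4025] hue 171.0
scene 0.61 xy [0.5206 0.5537] mid [0.5226 0.5517] r 52.3 gauge [-0.1276  0.5818] hue 89.0
scene 0.59 xy [ 0.6047 -0.0722] mid [ 0.604  -0.0717] r 49.9 gauge [-0.049  -0.0447] hue 109.0
scene 0.5 xy [ 0.3835 -0.3586] mid [ 0.3841 -0.3586] r 28.9 gauge [-0.2728 -0.3293] hue -1
guide 0.63 ((524.65771484375, 371.24163818359375), (38.84881591796875, 119.95587921142578), 84.24539947509766)
guide 0.38 ((620.0703735351562, -51.083740234375), (137.3162384033203, 538.3212280273438), 3.1242868900299072)
```

View pics/w8.png

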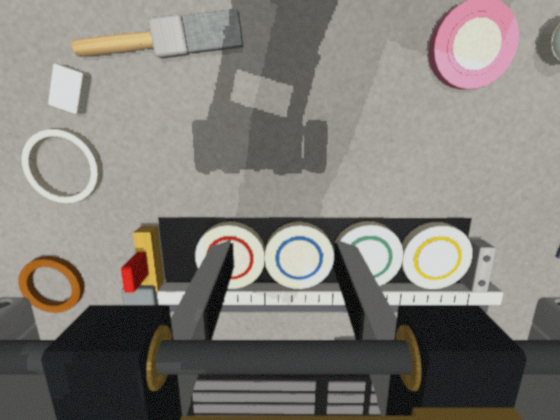

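```bash
python3 -c "
from station import ctrl
print(ctrl.hand_in())"
```

```text
the job is handed in; nothing more can be done
None
```

I handed the job in at about 46 s, but the hand-in returned no verdict. By my last measurements the guide lies along the pad, the jaw was shut on the row (about 20 N at the wrist) and is fully open again, and all four discs sit straight and edge to edge from the anvil.

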